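# Bezel mandrels back under their tip guards

### The job

The four bezel mandrels are lying in the plain work rest in any old order. Put each one away in its own cradle on the dark board, the cradle whose width and notches are made for its thickness, lying in both notches with its steel tip slid forward under the low tip guard, nearly to the guard's back wall. Do not let a mandrel fall onto the bench, and leave the tin of findings and the yellow pot where they stand.

Things in the scene. Friction and masses are not known exactly. Their poses are not given: they have to be found in the camera images.
- mandrel_xs: Thinnest of 4 mandrels: round bar 11 mm thick, 225 long, lying level in a pale V-notched rest, 54 mm apart in any order, tips away from the robot. Origin on its axis (at the balance point) where the wooden handle (125 mm) meets the steel (100 mm, the last 58 tapering); x points to the tip. Free to grip across its axis from x = -50 to +20; the rest's board is 23 mm or more below the axis.
- cradle_xs: fixed wooden cradle for the 11 mm mandrel, 29 mm wide, one of 4 on a dark board, 54 apart, any order. Origin below its middle; x to the tip guard, z up. V rails (10 thick, notch 21 wide) at x = -95, +35; seated, the bar's axis is at z = 36. Guard: roof from x = 69, underside z = 48, top 54, back wall 107, 21 wide inside. Bar home: origin at x = 0; lower it at x = -45, slide on. Rest of it: 6 high.
- mandrel_s: Second thinnest of 4 mandrels: round bar 17 mm thick, 225 long, lying level in a pale V-notched rest, 54 mm apart in any order, tips away from the robot. Origin on its axis (at the balance point) where the wooden handle (125 mm) meets the steel (100 mm, the last 58 tapering); x points to the tip. Free to grip across its axis from x = -50 to +20; the rest's board is 23 mm or more below the axis.
- cradle_s: fixed wooden cradle for the 17 mm mandrel, 35 mm wide, one of 4 on a dark board, 54 apart, any order. Origin below its middle; x to the tip guard, z up. V rails (10 thick, notch 27 wide) at x = -95, +35; seated, the bar's axis is at z = 36. Guard: roof from x = 69, underside z = 50, top 56, back wall 107, 27 wide inside. Bar home: origin at x = 0; lower it at x = -45, slide on. Rest of it: 6 high.
- mandrel_m: Second thickest of 4 mandrels: round bar 23 mm thick, 225 long, lying level in a pale V-notched rest, 54 mm apart in any order, tips away from the robot. Origin on its axis (at the balance point) where the wooden handle (125 mm) meets the steel (100 mm, the last 58 tapering); x points to the tip. Free to grip across its axis from x = -50 to +20; the rest's board is 23 mm or more below the axis.
- cradle_m: fixed wooden cradle for the 23 mm mandrel, 41 mm wide, one of 4 on a dark board, 54 apart, any order. Origin below its middle; x to the tip guard, z up. V rails (10 thick, notch 33 wide) at x = -95, +35; seated, the bar's axis is at z = 36. Guard: roof from x = 69, underside z = 52, top 58, back wall 107, 33 wide inside. Bar home: origin at x = 0; lower it at x = -45, slide on. Rest of it: 6 high.
- mandrel_l: Thickest of 4 mandrels: round bar 29 mm thick, 225 long, lying level in a pale V-notched rest, 54 mm apart in any order, tips away from the robot. Origin on its axis (at the balance point) where the wooden handle (125 mm) meets the steel (100 mm, the last 58 tapering); x points to the tip. Free to grip across its axis from x = -50 to +20; the rest's board is 23 mm or more below the axis.
- cradle_l: fixed wooden cradle for the 29 mm mandrel, 47 mm wide, one of 4 on a dark board, 54 apart, any order. Origin below its middle; x to the tip guard, z up. V rails (10 thick, notch 39 wide) at x = -95, +35; seated, the bar's axis is at z = 36. Guard: roof from x = 69, underside z = 54, top 60, back wall 107, 39 wide inside. Bar home: origin at x = 0; lower it at x = -45, slide on. Rest of it: 6 high.
- tin_teal_1: a round open tin with small findings in it, 64 mm across, 18 mm high, standing loose on the bench between the racks' far ends; a bystander. Origin at the centre of its underside.
- yellow_pot_1: a small round pot, 47 mm across, 24 mm high, standing loose on the bench beyond the rest; a bystander. Origin at the centre of its underside.

How it is judged:
By the outcome, as a careful person would: the job done as asked, in the order asked, and still so for the second after the job is handed in, with the robot touching nothing.
It also fails if it takes over 106 s, if anything falls off the work surface, if the arm or the gripper's body presses on something with over 40 N, if the wrist force passes 120 N, or if a joint passes its speed limit or range.

### The arm

A 6-joint arm with a two-finger parallel gripper is mounted at the origin on a cart in front of the work surface, level with it; the furniture and walls round the work are solid. World frame = base frame: x ahead of the robot, y to its left, z up, the work surface at z = 0. Lengths are in mm, angles in rad, forces in N, time in s.
With the tool pointing down it reaches from about 375 to 975 mm from the base axis. Payload 3.8 kg.
Tool frame: the origin (TCP) lies midway between the tips of the shut fingers; the grasp point (between the pads) lies 19 mm behind it; z points along the fingers, y is the line along which they close (so a half turn about z gives the same grasp; the last joint's range is limited). The gripper opens to 88 mm and grips with 3 to 60 N. Pads are 18 mm wide; open, the fingers measure 123 mm over their backs; the gripper's body (75 mm by 187 mm) begins 45 mm behind the grasp point.
Start: joints at [-1.319, 0.264, 1.604, -0, 1.274, -0.037], TCP at [192.236, -647.042, 210.006] pointing down, gripper open.
Joint ranges: [-2.63, 2.63], [-0.94, 2.18], [0.31, 2.57], [-1.31, 4.45], [0, 2.66], [-2.55, 2.55]. Speed limits (rad/s): [2.57, 2.57, 3.14, 3.14, 3.14, 3.14].

### API

Orientations are given as a 3x3 rotation matrix whose columns are the frame's x, y, z axes.
In Python, from station import ctrl gives the robot as it stands.
- The arm moves only by the tool servo_tool, never from a script. Its argument "plan" is a list of rows, each a list of 6 numbers: the shift along the tool's x, y, z as a fraction of full scale, then the turn, a rotation vector about the tool's x, y, z as a fraction of full scale. In form: [[tx, ty, tz, wx, wy, wz], ...]. A call has 1 to 12 rows; each row shifts and turns the commanded pose from where the row before left it, along the tool's axes as they then stand; what a row does not reach is not made up. Full scale, the value 1, is 600 mm for a shift and 0.08 rad for a turn. A row lasts 1/10 s, in which the tool goes at most 50 mm and 8.59 degrees, less where a joint would pass 70% of its speed; a pose out of reach is approached as far as the arm can. A call with a number of a shift or a turn outside -1 to 1 is refused whole. A call with a gripper value outside its range is refused whole. "claw" is the opening, from 0 (shut) to 1 (fully open), set as the call begins (left out, the last holds). The fingers move at their own pace and stop on an object; "force" is the grip in N (left out, the last holds). Time passes only in rows, so rows that do not move let the fingers close. It gives the time, the measured TCP pose, the force, the opening and the grip force at its end, in the units of the state.
- ctrl.get_obs(): the state, without advancing time (a new reading comes with each control period).
- ctrl.snapshot(name): name is "side" or "top"; returns the picture (400x640x3 uint8, blue, green, red); there is no depth.
- ctrl.camera_model(name): a dict with "vertical_fov" (degrees; the focal length in pixels is half the picture's height over the tangent of half this angle, whatever the lens; pixels are square), "cx", "cy" (the principal point, pixels), "R" (3x3) and "t" (3): a world point X has camera coordinates R X + t. Camera axes: x right, y down, z forward; pixel columns grow to the right and rows downward; lengths in mm; the calibration is good to about 2 mm. A picture is of the moment at which its call begins. camera_model takes no time and is no camera call.
- ctrl.sign_off(): hands the job in; it is judged then, once.
Trained networks look in the newest picture that a camera, given by its name, has taken for a name from the list of things; names that differ only in an ending like _2 or _b are one class to them, and where a whole thing is asked for, a point or a joint stands for the part that bears it (a point fixed in the world has none). Each returns a list of dicts, best first, with "conf" (0 to 1); they miss things now and then, are a little off and sometimes report something else, mostly with a low value. They report only what shows in the picture. A call takes as long as a camera call.
- ctrl.outline_of(camera, thing): "mask" (400x640 bool, what is visible of it) and "extent" ([left, top, width, height] in pixels, round what is visible of it).
The state is a dict: "time_s": time; "joint_pos": joint angles; "qvel": joint speeds; "joint_efforts": joint torques, N m; "eef_pos": TCP position; "orientation": TCP orientation; "contact_force": force on the tool from outside, world axes, zero at the start; "moment": the same for the moment, N m; "width": finger opening in mm; "finger_force": force on a finger pad.
Only numpy, scipy, OpenCV 4.12 (cv2) and the standard library are available. Lean on these libraries where they do the work, as an engineer would, in place of code of your own. Each camera call takes 0.05 s, during which the arm holds its last target. There are 200 camera calls.

## Working session

There is one attempt and no reset: what is moved stays moved. The work goes in short steps, Python scripts to look and compute and a tool call to move; the robot and the scene stay as the last step left them, time stands still between calls to the robot, and variables do not carry over. Pictures are saved under pics/ and viewed, at most 14 in all, crops included, and the job is handed in when it is done.

Besides the shell and the picture viewer there is one more tool, called after "Emit:" as name(argument=value, ...) on one line, values as JSON. servo_tool: Moves the arm, as the interface text tells. Its arguments: {"type":"object","properties":{"plan":{"type":"array","items":{"type":"array","items":{"type":"number","minimum":-1,"maximum":1}}},"claw":{"type":"number"},"force":{"type":"number"}},"required":["plan"]}

```bash
mkdir -p pics; python3 - <<'E'
from station import ctrl
import cv2
for n in("top","side"):
    cv2.imwrite(f"pics/{n}0.png",ctrl.snapshot(n)); print(n,ctrl.camera_model(n))
    for t in ["mandrel_xs","mandrel_s","mandrel_m","mandrel_l","cradle_xs","cradle_s","cradle_m","cradle_l","tin_teal_1","yellow_pot_1"]:
        print(t,[(round(d["conf"],2),[int(v) for v in d["extent"]]) for d in ctrl.outline_of(n,t)][:3])
o=ctrl.get_obs();print(o)
E
```

```text
top {'vertical_fov': 49.63874711127817, 'cx': 321.80761760031504, 'cy': 201.10905217065613, 'R': array([[ 1.73692659e-02, -9.99849137e-01, -1.09285430e-04],
       [-9.96507918e-01, -1.73022942e-02, -8.16859798e-02],
       [ 8.16717656e-02,  1.52772930e-03, -9.96658110e-01]]), 't': array([  71.95290317,  544.28579467, 1062.71962688])}
mandrel_xs [(0.67, [199, 193, 32, 89])]
mandrel_s [(0.91, [215, 190, 35, 84]), (0.85, [237, 184, 34, 87]), (0.76, [260, 178, 32, 83])]
mandrel_m [(0.91, [215, 190, 35, 84]), (0.85, [237, 184, 34, 87]), (0.76, [260, 178, 32, 83])]
mandrel_l [(0.91, [215, 190, 35, 84]), (0.85, [237, 184, 34, 87]), (0.76, [260, 178, 32, 83])]
cradle_xs [(0.64, [414, 142, 25, 88])]
cradle_s [(0.91, [348, 147, 25, 90]), (0.81, [393, 143, 22, 92]), (0.63, [366, 144, 33, 86])]
cradle_m [(0.91, [348, 147, 25, 90]), (0.81, [393, 143, 22, 92]), (0.63, [366, 144, 33, 86])]
cradle_l [(0.91, [348, 147, 25, 90]), (0.81, [393, 143, 22, 92]), (0.63, [366, 144, 33, 86])]
tin_teal_1 [(0.63, [285, 150, 24, 21])]
yellow_pot_1 [(0.81, [193, 168, 20, 18])]
side {'vertical_fov': 44.412719615
[... 1083 characters left out ...]
.27373420e+00, -3.68963953e-02]), 'qvel': array([-0.00058132, -0.00024169,  0.0014655 ,  0.00074219, -0.00050448,
       -0.00135371]), 'joint_efforts': array([ 7.68453401e-05, -5.02079594e+01, -3.57266808e+01,  7.29374075e-02,
        1.81165215e-02, -1.30056230e-05]), 'eef_pos': array([ 192.20933374, -647.03245098,  210.00020052]), 'orientation': array([[ 9.58592351e-01,  2.84781853e-01, -3.64229478e-05],
       [ 2.84781854e-01, -9.58592350e-01,  4.33163386e-05],
       [-2.25790519e-05, -5.18953054e-05, -9.99999998e-01]]), 'contact_force': array([-0.93735189, -1.07180282, -0.26100587]), 'moment': array([0.02060793, 0.0415572 , 0.00588313]), 'finger_force': 0.0, 'width': 88.4329393842719}
```

```bash
cat > h.py <<'E'
import numpy as np,cv2
from station import ctrl
CM={n:ctrl.camera_model(n) for n in("top","side")}
def K(n):
    m=CM[n];f=200/np.tan(np.radians(m["vertical_fov"])/2)
    return np.array([[f,0,m["cx"]],[0,f,m["cy"]],[0,0,1]])
def proj(n,X):
    X=np.atleast_2d(X);p=(X@CM[n]["R"].T+CM[n]["t"])@K(n).T;return p[:,:2]/p[:,2:]
def unproj(n,uv,z):
    uv=np.atleast_2d(uv);d=np.c_[uv,np.ones(len(uv))]@np.linalg.inv(K(n)).T@CM[n]["R"]
    c=-CM[n]["R"].T@CM[n]["t"];return c+d*((z-c[2])/d[:,2])[:,None]
def crop(n,name,l,t,w,h,s):
    im=ctrl.snapshot(n);cv2.imwrite("pics/"+name,cv2.resize(im[t:t+h,l:l+w],None,fx=s,fy=s,interpolation=cv2.INTER_CUBIC))
E
python3 - <<'E'
from h import *
crop("top","topc.png",185,130,266,170,3)
crop("side","sidec.png",235,145,200,150,4)
for n,b in [("top",[285,150,24,21]),("top",[193,168,20,18])]: print(unproj(n,[b[0]+b[2]/2,b[1]+b[3]/2],12))
for t in("mandrel_xs","mandrel_l","cradle_xs","cradle_l"):
    for d in ctrl.outline_of("top",t):
        m=d["mask"].astype(np.uint8);v,u=np.nonzero(m);P=unproj("top",np.c_[u,v],36 if t[0]=="m" else 20)[:,:2]
        r=cv2.minAreaRect(P.astype(np.float32));c=P.mean(0);w=np.linalg.svd(P-c,full_matrices=0)[2][0]
        print(t,round(d["conf"],2),np.round(r[0]),np.round(r[1]),round(r[2],1),np.round(np.degrees(np.arctan(w[1]/w[0])),1),len(u))
E
```

```text
[[646.6790909  146.52496766  12.        ]]
[[600.08844582 384.7317314   12.        ]]
mandrel_xs 0.67 [440. 346.] [207.  16.] 20.5 21.2 450
mandrel_l 0.96 [496. 194.] [223.  20.] 21.0 21.2 627
mandrel_l 0.71 [477. 247.] [223.  30.] 20.8 21.0 970
mandrel_l 0.69 [464. 298.] [224.  23.] 20.9 20.9 764
cradle_xs 0.75 [ 588. -181.] [226.  42.] 4.6 4.2 1139
cradle_l 0.75 [ 580. -127.] [224.  46.] 4.5 4.7 1302
cradle_l 0.69 [464. 302.] [227.  25.] 22.0 21.2 776
cradle_l 0.68 [571. -18.] [228.  48.] 4.5 5.2 1543
cradle_l 0.57 [575. -74.] [226.  58.] 5.4 4.9 1782
cradle_l 0.34 [497. 196.] [224.  19.] 21.5 21.4 542
```

View pics/topc.png

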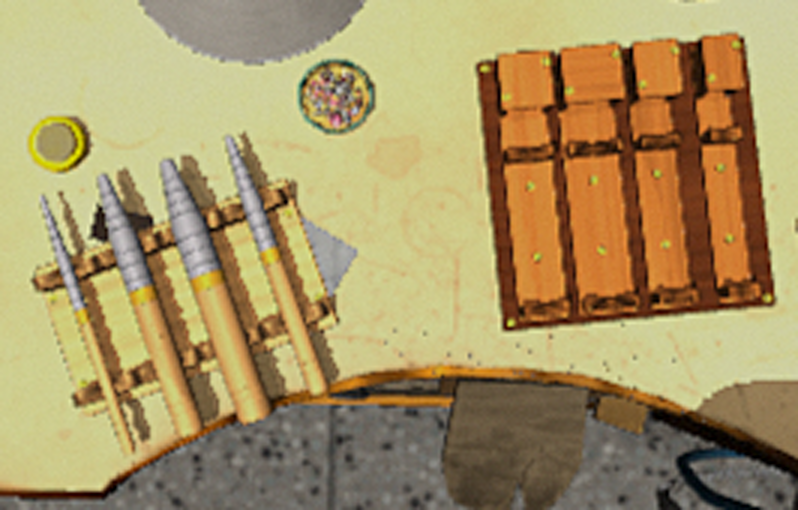

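View pics/sidec.png

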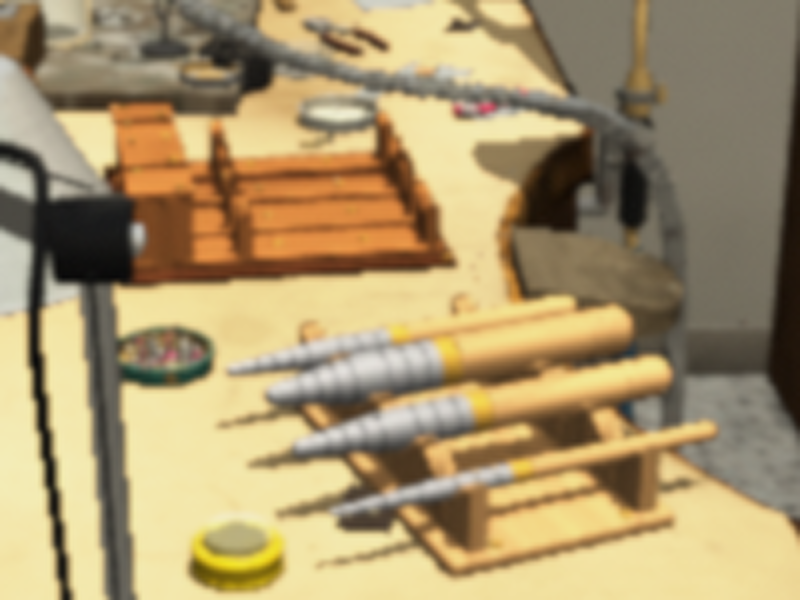

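View pics/top0.png

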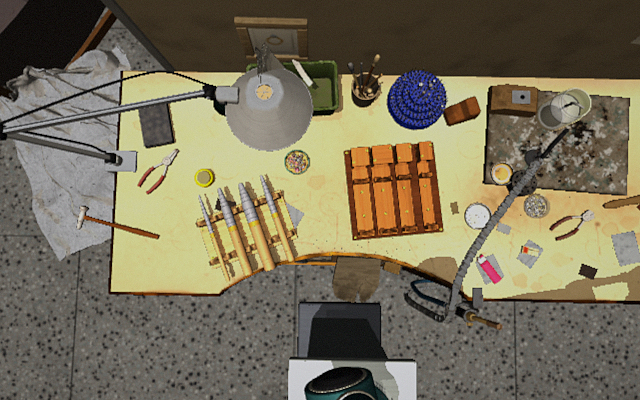

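View pics/side0.png

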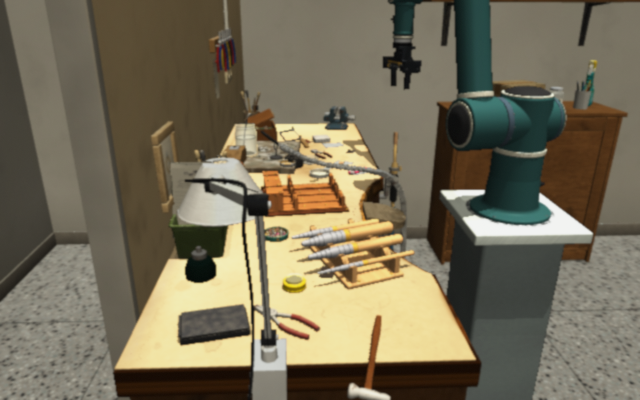

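```bash
cat > meas.py <<'E'
from h import *
def plane(n,mask):
    v,u=np.nonzero(mask);P=np.c_[u,v].astype(float);c=P.mean(0);w=np.linalg.svd(P-c,full_matrices=0)[2][0]
    # widthwise-centred axis by robust line
    vx,vy,x0,y0=cv2.fitLine(P.astype(np.float32),cv2.DIST_HUBER,0,.01,.01).ravel()
    R,t=CM[n]["R"],CM[n]["t"];C=-R.T@t
    r=[R.T@np.linalg.inv(K(n))@np.array([x0+s*vx,y0+s*vy,1]) for s in(-40,40)]
    N=np.cross(*r);N/=np.linalg.norm(N);return N,N@C,P
def masks(n,names,minc=.3):
    out=[]
    for t in names:
        for d in ctrl.outline_of(n,t):
            if d["conf"]<minc: continue
            if all((d["mask"]&o["mask"]).sum()<.5*min(d["mask"].sum(),o["mask"].sum()) for o in out): out.append(d)
    return out
def mandrels():
    ctrl.snapshot("top");ctrl.snapshot("side")
    T=masks("top",["mandrel_l","mandrel_xs"]);S=masks("side",["mandrel_l","mandrel_xs"])
    T.sort(key=lambda d:d["extent"][0]); S.sort(key=lambda d:-d["extent"][1]-d["extent"][3])
    return T,S
E
python3 - <<'E'
from meas import *
T,S=mandrels();print([d["extent"] for d in T],[d["extent"] for d in S])
C={n:-CM[n]["R"].T@CM[n]["t"] for n in CM};print(C)
for a,b in zip(T,S):
    n1,d1,P1=plane("top",a["mask"]);n2,d2,P2=plane("side",b["mask"])
    w=np.cross(n1,n2);w/=np.linalg.norm(w);w*=np.sign(w[0])
    p=np.linalg.solve(np.array([n1,n2,w]),[d1,d2,w@[470,270,40]])
    for n,P in(("top",P1),("side",P2)):
        q=proj(n,np.array([p,p+w*10]));e=(q[1]-q[0])/10;s=(P-q[0])@e/(e@e);print(n,np.round([s.min(),s.max()]),end=" ")
    print(np.round(p,1),np.round(w,3),"yaw",np.degrees(np.arctan2(w[1],w[0])).round(1),"pitch",np.degrees(np.arcsin(w[2])).round(1))
E
```

```text
[[200.4, 195.0, 31.1, 86.2], [215.6, 193.2, 35.1, 80.0], [237.5, 185.0, 35.6, 85.5], [259.4, 177.2, 35.2, 82.3]] [[324.9, 247.2, 89.4, 23.7], [302.1, 221.3, 90.4, 24.3], [290.5, 216.6, 88.7, 22.2], [263.0, 181.1, 75.8, 23.4]]
{'top': array([ 454.3411469 ,   79.73589316, 1103.63651692]), 'side': array([ 595.38246867, 1240.48507053,  527.76158622])}
top [-104.  109.] side [-100.  107.] [440.5 345.9  33.4] [ 0.932  0.363 -0.002] yaw 21.3 pitch -0.1
top [-108.  106.] side [-85. 136.] [462.3 290.   71.8] [ 0.932  0.362 -0.002] yaw 21.2 pitch -0.1
top [-116.  104.] side [-79. 135.] [480.9 242.8  66.2] [ 0.934  0.356 -0.019] yaw 20.9 pitch -1.1
top [-91. 126.] side [ 21. 225.] [479.  181.6  97.8] [0.884 0.316 0.345] yaw 19.7 pitch 20.2
```

```bash
python3 - <<'E'
from h import *
for uv in [(575,120),(555,145),(510,185),(490,215),(470,250),(455,285)]:
    P=np.vstack([unproj("top",uv,z) for z in (0,60,120,200,300)])
    print(uv,np.round(P[:,:2]).astype(int).tolist(),np.round(proj("side",P)).astype(int).tolist())
E
python3 - <<'E'
from meas import *
import collections
R=collections.defaultdict(list)
rest={"xs":(440,346),"m":(464,298),"l":(477,247),"s":(496,194)}
for k in range(3):
    T,S=mandrels()
    for nm,xy in rest.items():
        f=lambda n,L:[d for d in L if np.hypot(*(np.array(d["extent"][:2])+np.array(d["extent"][2:])/2-proj(n,[*xy,38])[0]))<(9 if n=="top" else 7)]
        a,b=f("top",T),f("side",S)
        if not a or not b: print("miss",nm,len(a),len(b));continue
        n1,d1,P1=plane("top",a[0]["mask"]);n2,d2,P2=plane("side",b[0]["mask"])
        w=np.cross(n1,n2);w/=np.linalg.norm(w);w*=np.sign(w[0])
        p=np.linalg.solve(np.array([n1,n2,w]),[d1,d2,w@[*xy,40]])
        o=[]
        for n,P in(("top",P1),("side",P2)):
            q=proj(n,np.array([p,p+w*10]));e=(q[1]-q[0])/10;s=(P-q[0])@e/(e@e);o+=[s.min(),s.max()]
        R[nm].append([*p,*w,*o,np.degrees(np.arctan2(w[1],w[0])),np.degrees(np.arcsin(w[2]))])
for k,v in R.items():print(k,np.round(v,2))
E
```

```text
(575, 120) [[768, -573], [751, -538], [734, -502], [711, -455], [683, -396]] [[250, 153], [253, 140], [256, 127], [261, 107], [268, 80]]
(555, 145) [[701, -519], [688, -487], [674, -454], [656, -411], [634, -357]] [[267, 157], [270, 144], [272, 130], [277, 109], [282, 82]]
(510, 185) [[595, -401], [587, -375], [579, -349], [569, -314], [557, -270]] [[296, 167], [298, 152], [300, 137], [303, 115], [307, 86]]
(490, 215) [[517, -349], [513, -325], [510, -302], [505, -271], [500, -232]] [[318, 171], [320, 156], [321, 140], [324, 118], [327, 87]]
(470, 250) [[427, -297], [428, -276], [430, -256], [432, -228], [434, -194]] [[346, 176], [347, 160], [348, 144], [349, 121], [350, 89]]
(455, 285) [[338, -258], [345, -240], [351, -221], [359, -197], [370, -166]] [[374, 179], [374, 163], [374, 147], [374, 123], [373, 91]]
miss xs 1 0
m [[ 4.6425e+02  2.9734e+02  4.1640e+01  9.3000e-01  3.6000e-01  0.0000e+00
  -1.1201e+02  1.1117e+02 -1.0982e+02  1.1954e+02  2.1110e+01  1.9000e-01]
 [ 4.6433e+02  2.9714e+02  4.1790e+01  9.3000e-01  3.6000e-01  0.0000e+00
  -1.1517e+02  1.0965e+02 -1.0993e+02  1.
[... 685 characters left out ...]
  3.6000e-01 -2.0000e-02
  -1.0877e+02  1.0960e+02 -1.0394e+02  1.1836e+02  2.1280e+01 -9.9000e-01]
 [ 4.9616e+02  1.9354e+02  3.9010e+01  9.3000e-01  3.6000e-01 -2.0000e-02
  -1.0961e+02  1.0961e+02 -1.0609e+02  1.2144e+02  2.1380e+01 -9.4000e-01]
 [ 4.9607e+02  1.9379e+02  3.9260e+01  9.3000e-01  3.6000e-01 -1.0000e-02
  -1.1042e+02  1.1186e+02 -1.0395e+02  1.1908e+02  2.1370e+01 -8.2000e-01]]
xs [[ 4.4009e+02  3.4577e+02  3.3080e+01  9.3000e-01  3.6000e-01  0.0000e+00
  -1.0387e+02  1.1134e+02 -1.0169e+02  1.2437e+02  2.1370e+01  3.0000e-02]
 [ 4.4012e+02  3.4562e+02  3.3090e+01  9.3000e-01  3.6000e-01 -0.0000e+00
  -1.0540e+02  1.0590e+02 -1.0131e+02  1.2108e+02  2.0950e+01 -2.1000e-01]]
```

```bash
cat > rect.py <<'E'
from h import *
def rect(im,o,yaw,z,xr,yr,s):
    # output: column=+y'->left, row: far at top
    c,sn=np.cos(yaw),np.sin(yaw)
    xs=np.arange(xr[1],xr[0],-1/s);ys=np.arange(yr[1],yr[0],-1/s)
    X,Y=np.meshgrid(xs,ys,indexing="ij")
    P=np.c_[(o[0]+c*X-sn*Y).ravel(),(o[1]+sn*X+c*Y).ravel(),np.full(X.size,z)]
    m=proj("top",P).astype(np.float32).reshape(*X.shape,2)
    return cv2.remap(im,m[...,0],m[...,1],cv2.INTER_CUBIC),xs,ys
E
python3 - <<'E'
from rect import *
im=np.mean([ctrl.snapshot("top").astype(float) for _ in range(4)],0).astype(np.uint8);cv2.imwrite("pics/avg.png",im)
o=(575,-100)
best=None
for yd in np.arange(3,7,.25):
    r,xs,ys=rect(im,o,np.radians(yd),6,(-70,15),(-130,130),1)
    g=r[...,2].astype(float).mean(0);e=(np.diff(g)**2).sum();
    if best is None or e>best[0]:best=(e,yd,g,ys)
e,yd,g,ys=best;print("yaw",yd)
d=np.diff(cv2.GaussianBlur(g[None],(0,0),1.2)[0])
for i in range(1,len(d)-1):
    if abs(d[i])>abs(d[i-1]) and abs(d[i])>=abs(d[i+1]) and abs(d[i])>2.5: print("y'",round(ys[i]-.5,1),round(d[i],1))
r,xs,ys=rect(im,o,np.radians(yd),6,(-140,140),(-135,135),2)
r2,_,_=rect(im,o,np.radians(yd),57,(-140,140),(-135,135),2)
for q in(r,):
    for k in range(-120,140,20):
        cv2.putText(q,str(k),(0,int((140-k)*2)),0,.35,(255,0,0));cv2.line(q,(25,int((140-k)*2)),(35,int((140-k)*2)),(255,0,0))
        cv2.line(q,(int((135-k)*2),545),(int((135-k)*2),559),(255,0,0));
cv2.imwrite("pics/r6.png",r)
for top in [(262,151),(225,110),(312,110)]:
    P=np.vstack([unproj("top",top,z) for z in(100,200,300,400)]);print(top,P[:,:2].round().tolist(),proj("side",P).round().tolist())
E
```

```text
yaw 6.5
y' 122.5 2.7
y' 117.5 -26.1
y' 105.5 -5.1
y' 101.5 32.1
y' 65.5 3.0
y' 61.5 -27.4
y' 53.5 -4.1
y' 49.5 31.5
y' 8.5 2.9
y' 3.5 -25.7
y' -2.5 2.5
y' -6.5 -7.9
y' -10.5 34.2
y' -35.5 -3.7
y' -44.5 -21.5
y' -63.5 -8.6
y' -67.5 33.7
y' -95.5 -24.2
y' -115.5 25.3
(262, 151) [[652.0, 224.0], [633.0, 210.0], [613.0, 195.0], [593.0, 181.0]] [[270.0, 210.0], [278.0, 165.0], [287.0, 119.0], [295.0, 70.0]]
(225, 110) [[749.0, 314.0], [720.0, 291.0], [690.0, 268.0], [661.0, 244.0]] [[222.0, 227.0], [234.0, 178.0], [248.0, 127.0], [261.0, 74.0]]
(312, 110) [[753.0, 108.0], [723.0, 105.0], [693.0, 103.0], [664.0, 100.0]] [[232.0, 192.0], [242.0, 152.0], [252.0, 110.0], [264.0, 66.0]]
```

View pics/r6.png

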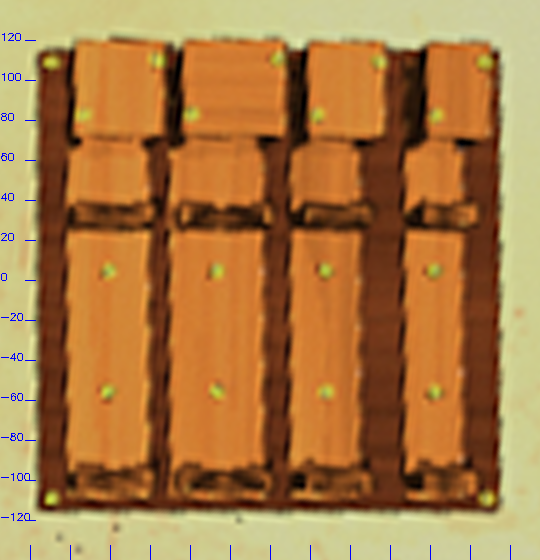

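```bash
python3 - <<'E'
from rect import *
im=cv2.imread("pics/avg.png");o=(575,-100)
for yd in(5.5,6,6.5):
  print(yd)
  for nm,yc,w,zt in(("m",81,41,58),("l",27,47,60),("s",-27,35,56),("xs",-81,29,54)):
    yaw=np.radians(yd);out=[]
    for xr in((-85,-40),(-30,15)):
        r,xs,ys=rect(im,o,yaw,6,xr,(yc-w/2-9,yc+w/2+9),2);g=cv2.GaussianBlur(r[...,2].astype(float).mean(0)[None],(0,0),2)[0];d=np.diff(g)
        out+=[round((ys[d.argmax()]+ys[d.argmin()])/2-.25,1),round(ys[d.argmax()]-ys[d.argmin()],1)]
    r,xs,ys=rect(im,o,yaw,zt,(40,135),(yc-w/2+4,yc+w/2-4),2);g=cv2.GaussianBlur(r[...,2].astype(float).mean(1)[None],(0,0),2)[0];d=np.diff(g)
    e=[(round(xs[i]-.25,1),round(d[i],1)) for i in range(1,len(d)-1) if abs(d[i])>2 and abs(d[i])>=abs(d[i-1]) and abs(d[i])>abs(d[i+1])]
    print(nm,out,e)
    r,xs,ys=rect(im,o,yaw,6,(-125,-75),(yc-w/2+3,yc+w/2-3),2);g=cv2.GaussianBlur(r[...,2].astype(float).mean(1)[None],(0,0),2)[0];d=np.diff(g)
    if yd==6:print("   rail",[(round(xs[i]-.25,1),round(d[i],1)) for i in range(1,len(d)-1) if abs(d[i])>2 and abs(d[i])>=abs(d[i-1]) and abs(d[i])>abs(d[i+1])])
E
```

```text
5.5
m [np.float64(80.0), np.float64(40.5), np.float64(81.2), np.float64(40.0)] [(np.float64(110.8), np.float64(-4.5)), (np.float64(106.2), np.float64(6.2)), (np.float64(63.2), np.float64(-7.9)), (np.float64(59.2), np.float64(4.7))]
l [np.float64(25.8), np.float64(46.0), np.float64(26.8), np.float64(46.0)] [(np.float64(111.8), np.float64(-3.0)), (np.float64(107.2), np.float64(4.5)), (np.float64(64.2), np.float64(-11.1)), (np.float64(60.2), np.float64(6.0)), (np.float64(55.2), np.float64(2.3))]
s [np.float64(-28.5), np.float64(34.5), np.float64(-27.5), np.float64(34.5)] [(np.float64(112.2), np.float64(-2.7)), (np.float64(108.2), np.float64(4.0)), (np.float64(64.2), np.float64(-13.3)), (np.float64(60.2), np.float64(6.7))]
xs [np.float64(-82.8), np.float64(28.0), np.float64(-81.8), np.float64(28.0)] [(np.float64(113.2), np.float64(-3.2)), (np.float64(108.8), np.float64(3.4)), (np.float64(65.2), np.float64(-16.1)), (np.float64(61.2), np.float64(8.8))]
6
m [np.float64(80.5), np.float64(40.5), np.float64(81.2), np.float64(40.0)] [(np.float64(111.2), np.float64(-4.6)), (np.float64(107.2), np
[... 1914 characters left out ...]
4(46.0)] [(np.float64(111.8), np.float64(-2.9)), (np.float64(107.8), np.float64(4.4)), (np.float64(77.8), np.float64(-2.0)), (np.float64(64.8), np.float64(-10.2)), (np.float64(60.8), np.float64(5.4)), (np.float64(55.2), np.float64(2.5))]
s [np.float64(-27.2), np.float64(34.0), np.float64(-27.5), np.float64(34.5)] [(np.float64(111.8), np.float64(-2.8)), (np.float64(107.8), np.float64(4.0)), (np.float64(63.8), np.float64(-12.1)), (np.float64(59.8), np.float64(6.0))]
xs [np.float64(-81.5), np.float64(28.5), np.float64(-81.8), np.float64(28.0)] [(np.float64(111.2), np.float64(-3.2)), (np.float64(107.2), np.float64(3.6)), (np.float64(63.8), np.float64(-15.0)), (np.float64(59.8), np.float64(8.2))]
```

Emit:
servo_tool(plan=[[0.05,-0.065,0,0,0,0],[0.05,-0.065,0,0,0,0],[0.05,-0.065,0,0,0,0],[0.05,-0.065,0,0,0,0],[0.05,-0.065,0,0,0,0],[0.05,-0.065,0,0,0,0]])

```text
time_s: 3.4
eef_pos: [298.5, -369.7, 210.2]
orientation: [[0.959, 0.284, 0.001], [0.284, -0.959, -0.0], [0.0, 0.001, -1.0]]
contact_force: [0.2, 0.3, 0.1]
width: 88.0
finger_force: 0.0
```

Emit:
servo_tool(plan=[[0,0,0,0,0,-0.205],[0,0,0,0,0,-0.205],[0,0,0,0,0,-0.205],[0,0,0,0,0,-0.205],[0,0,0,0,0,-0.205],[0.0512,-0.0582,0,0,0,0],[0.0512,-0.0582,0,0,0,0],[0.0512,-0.0582,0,0,0,0],[0.0512,-0.0582,0,0,0,0],[0.0512,-0.0582,0,0,0,0],[0.0512,-0.0582,0,0,0,0],[0.0512,-0.0582,0,0,0,0]], claw=0.34)

```text
time_s: 4.6
eef_pos: [410.6, -64.7, 210.2]
orientation: [[0.932, 0.361, 0.001], [0.361, -0.932, -0.0], [0.001, 0.001, -1.0]]
contact_force: [0.9, -0.1, -0.8]
width: 30.2
finger_force: 0.0
```

Emit:
servo_tool(plan=[[0.0512,-0.0582,0,0,0,0],[0.0512,-0.0582,0,0,0,0],[0.0512,-0.0582,0,0,0,0],[0.0512,-0.0582,0,0,0,0],[0.0512,-0.0582,0,0,0,0],[0.0512,-0.0582,0,0,0,0],[0,0,0.06,0,0,0],[0,0,0.06,0,0,0],[0,0,0.06,0,0,0],[0,0,0,0,0,0],[0,0,0,0,0,0]])

```text
time_s: 5.7
eef_pos: [505.8, 195.7, 101.6]
orientation: [[0.932, 0.362, -0.002], [0.362, -0.932, -0.001], [-0.002, -0.0, -1.0]]
contact_force: [0.4, -0.7, 0.5]
width: 30.1
finger_force: 0.0
```

Emit:
servo_tool(plan=[[0.0026,-0.0025,0.04,0,0,0],[0,0,0.04,0,0,0],[0,0,0.03,0,0,0],[0,0,0.02,0,0,0],[0,0,0,0,0,0],[0,0,0,0,0,0]])

```text
time_s: 6.3
eef_pos: [508.2, 198.6, 25.6]
orientation: [[0.932, 0.362, 0.002], [0.362, -0.932, 0.001], [0.002, 0.0, -1.0]]
contact_force: [-0.2, -0.1, 0.2]
width: 30.0
finger_force: 0.0
```

Emit:
servo_tool(plan=[[0,0,0,0,0,0],[0,0,0,0,0,0],[0,0,0,0,0,0],[0,0,0,0,0,0],[0,0,0,0,0,0]], claw=0, force=30)

```text
time_s: 6.8
eef_pos: [506.8, 198.4, 24.2]
orientation: [[0.932, 0.362, 0.0], [0.362, -0.932, 0.0], [0.0, -0.0, -1.0]]
contact_force: [-0.1, -0.3, 0.4]
width: 0.5
finger_force: 0.0
```

```bash
python3 - <<'E'
from h import *
crop("top","t2.png",185,130,160,130,4);a=cv2.imread("pics/t2.png")
crop("side","s2.png",255,170,160,130,4);b=cv2.imread("pics/s2.png")
cv2.imwrite("pics/ts2.png",cv2.resize(np.hstack([a,b]),(800,325)))
print(proj("side",[506.8,198.4,24]),proj("top",[506.8,198.4,24]))
E
```

```text
[[333.72425481 234.35077656]] [[274.73272694 214.66207163]]
```

View pics/ts2.png

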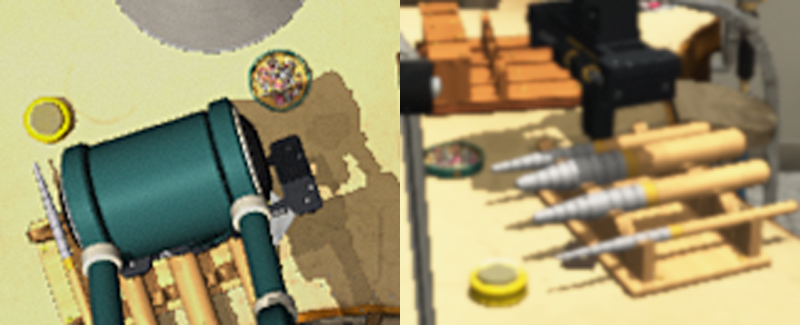

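```bash
python3 - <<'E'
from h import *
crop("side","s3.png",280,190,100,70,8)
o=ctrl.get_obs();print(o["width"],o["finger_force"],o["contact_force"],o["moment"])
for d in ctrl.outline_of("side","mandrel_s"):print(d["conf"],d["extent"])
for y in(160,180,198,216):print(y,proj("side",[[506.8,y,24],[506.8,y,44],[506.8,y,80]]).round(0).tolist())
E
```

```text
0.5365656530773851 0.0 [-0.4156105  -0.31682865 -0.62722985] [-0.04775505 -0.03601471  0.03005394]
0.95 [301.0, 221.0, 90.9, 23.5]
0.92 [290.4, 216.6, 88.0, 23.3]
0.69 [308.9, 236.5, 96.2, 24.8]
160 [[333.0, 227.0], [333.0, 220.0], [333.0, 206.0]]
180 [[333.0, 231.0], [333.0, 223.0], [334.0, 209.0]]
198 [[334.0, 234.0], [334.0, 227.0], [334.0, 212.0]]
216 [[334.0, 238.0], [334.0, 230.0], [335.0, 216.0]]
```

View pics/s3.png

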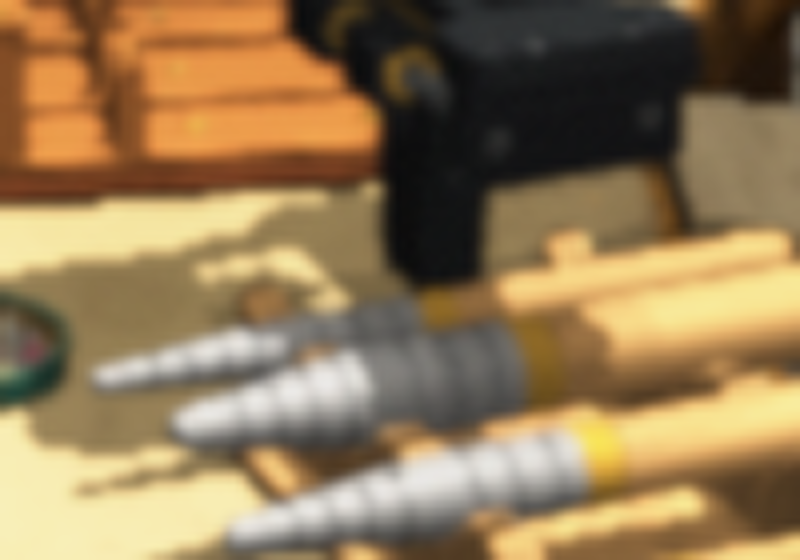

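```bash
python3 - <<'E'
from h import *
im=cv2.imread("pics/side0.png")
c=cv2.resize(im[20:100,360:440],None,fx=6,fy=6,interpolation=cv2.INTER_CUBIC)
for z in(210,191,229,240):
    p=proj("side",[192.2,-647,z])[0];print(z,p);cv2.circle(c,tuple(int(v) for v in (p-[360,20])*6),4,(0,0,255),-1)
cv2.imwrite("pics/s4.png",c)
E
```

```text
210 [399.21071608  93.94480254]
191 [398.88815683  98.89728181]
229 [399.53564993  88.9558642 ]
240 [399.7248652   86.05070884]
```

View pics/s4.png

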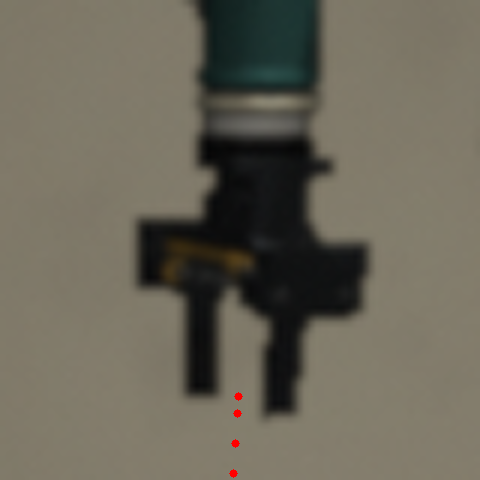

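Emit:
servo_tool(plan=[[0,0,-0.05,0,0,0],[0,0,-0.05,0,0,0],[-0.027,0.069,0,0,0,0],[-0.027,0.069,0,0,0,0],[-0.027,0.069,0,0,0,0],[0,0,0.05,0,0,0],[0,0,0.05,0,0,0],[0,0,0.03,0,0,0],[0,0,0.02,0,0,0],[0,0,0,0,0,0],[0,0,0,0,0,0]])

```text
time_s: 8.1
eef_pos: [506.9, 65.1, -5.6]
orientation: [[0.932, 0.363, 0.0], [0.363, -0.932, 0.0], [0.0, 0.0, -1.0]]
contact_force: [0.3, -0.4, 0.9]
width: 0.3
finger_force: 0.0
```

Emit:
servo_tool(plan=[[0,0,0.005,0,0,0],[0,0,0.005,0,0,0],[0,0,0,0,0,0],[0,0,0,0,0,0]])

```text
time_s: 8.5
eef_pos: [506.7, 65.0, -11.7]
orientation: [[0.932, 0.362, 0.0], [0.362, -0.932, 0.0], [0.0, 0.0, -1.0]]
contact_force: [0.2, -0.4, -0.3]
width: 0.7
finger_force: 0.0
```

Emit:
servo_tool(plan=[[0,0,0.005,0,0,0],[0,0,0.005,0,0,0],[0,0,0,0,0,0],[0,0,0,0,0,0]])

```text
time_s: 8.9
eef_pos: [506.3, 64.9, -18.2]
orientation: [[0.932, 0.362, -0.0], [0.362, -0.932, -0.0], [-0.0, -0.0, -1.0]]
contact_force: [0.0, -0.5, 0.0]
width: 0.6
finger_force: 0.0
```

```bash
python3 - <<'E'
from h import *
im=ctrl.snapshot("side");p=proj("side",[[506.7,65,0],[506.7,82,0],[506.7,82,20]]);print(p)
u,v=p[0].astype(int);print(im[v-25:v+6,u-6:u+7:3].sum(2))
E
```

```text
[[329.72399432 220.51769713]
 [330.1753728  223.19338022]
 [330.28607164 216.13903903]]
[[ 90 190 158  45  74]
 [ 85 165 154  57  71]
 [ 77 156 133  55  60]
 [ 98 110 103  56  57]
 [149  67  72  53  62]
 [173  56  53  52  64]
 [158  49  46  50  77]
 [154  45  46  49  86]
 [152  37  46  51  87]
 [152  36  48  51  74]
 [153  40  48  58  62]
 [164  37  50  59  58]
 [171  38  51  57  63]
 [157  39  51  55  63]
 [114  44  51  56  62]
 [ 83  40  49  56  62]
 [ 77  39  50  58  67]
 [ 97  37  52  54  84]
 [155  34  55  54 111]
 [210  43  57  54 137]
 [242  41  54  57 146]
 [259  53  57  54 148]
 [272 107  55  57 199]
 [278 185  77 106 300]
 [278 242 146 210 324]
 [277 270 234 263 296]
 [275 276 272 277 283]
 [278 277 279 285 282]
 [280 275 286 287 282]
 [279 287 346 349 288]
 [305 370 487 495 360]]
```

Emit:
servo_tool(plan=[[0,0,0.005,0,0,0],[0,0,0.005,0,0,0],[0,0,0,0,0,0],[0,0,0,0,0,0]])

```text
time_s: 9.35
eef_pos: [506.3, 64.9, -24.2]
orientation: [[0.932, 0.362, -0.0], [0.362, -0.932, -0.0], [-0.0, -0.0, -1.0]]
contact_force: [0.8, -0.2, 0.9]
width: 0.5
finger_force: 0.0
```

Emit:
servo_tool(plan=[[0,0,0.0025,0,0,0],[0,0,0.0025,0,0,0],[0,0,0,0,0,0]])

```text
time_s: 9.65
eef_pos: [506.3, 64.9, -27.2]
orientation: [[0.932, 0.362, -0.0], [0.362, -0.932, 0.0], [-0.0, -0.0, -1.0]]
contact_force: [-0.4, 0.5, -0.1]
width: 0.3
finger_force: 0.0
```

Emit:
servo_tool(plan=[[0,0,0.0025,0,0,0],[0,0,0.0025,0,0,0],[0,0,0,0,0,0]])

```text
time_s: 9.95
eef_pos: [506.7, 64.9, -28.3]
orientation: [[0.932, 0.362, -0.001], [0.362, -0.932, -0.0], [-0.001, -0.0, -1.0]]
contact_force: [-5.7, -0.1, 14.2]
width: 0.1
finger_force: 7.4
```

Emit:
servo_tool(plan=[[0,0,0.0025,0,0,0],[0,0,0,0,0,0]])

```text
time_s: 10.15
eef_pos: [506.7, 65.0, -28.4]
orientation: [[0.932, 0.363, -0.001], [0.363, -0.932, -0.0], [-0.001, -0.0, -1.0]]
contact_force: [-10.6, -1.1, 25.6]
width: 0.8
finger_force: 13.8
```

Emit:
servo_tool(plan=[[0,0,-0.01,0,0,0],[0,0,-0.06,0,0,0],[0,0,-0.08,0,0,0],[0,0,-0.03,0,0,0]])

```text
time_s: 10.55
eef_pos: [509.5, 65.2, 80.9]
orientation: [[0.932, 0.362, 0.007], [0.362, -0.932, 0.001], [0.006, 0.002, -1.0]]
contact_force: [1.7, -0.7, 0.7]
width: 0.2
finger_force: 0.0
```

Emit:
servo_tool(plan=[[0.0267,-0.0688,0,0,0,0],[0.0267,-0.0688,0,0,0,0],[0.0267,-0.0688,0,0,0,0],[0,0,0,0,0,0],[0,0,0,0,0,0],[0,0,0,0,0,0]], claw=0.36)

```text
time_s: 11.15
eef_pos: [506.0, 196.9, 76.1]
orientation: [[0.932, 0.362, -0.001], [0.362, -0.932, -0.001], [-0.001, 0.0, -1.0]]
contact_force: [-0.0, 0.0, -0.6]
width: 31.9
finger_force: 0.0
```

Emit:
servo_tool(plan=[[0.0013,-0.001,0.05,0,0,0],[0,0,0.03,0,0,0],[0,0,0.025,0,0,0],[0,0,0.02,0,0,0],[0,0,0.01,0,0,0],[0,0,0,0,0,0]])

```text
time_s: 11.75
eef_pos: [506.4, 198.0, -5.3]
orientation: [[0.932, 0.362, -0.001], [0.362, -0.932, -0.001], [-0.002, -0.0, -1.0]]
contact_force: [-0.3, 0.4, -0.5]
width: 31.6
finger_force: 0.0
```

Emit:
servo_tool(plan=[[0,0,0,0,0,0],[0,0,0,0,0,0],[0,0,0,0,0,0],[0,0,0,0,0,0],[0,0,0,0,0,0]], claw=0, force=30)

```text
time_s: 12.25
eef_pos: [508.0, 198.6, -3.6]
orientation: [[0.932, 0.363, 0.002], [0.363, -0.932, 0.0], [0.002, 0.001, -1.0]]
contact_force: [1.2, -4.3, 4.2]
width: 16.4
finger_force: 30.0
```

Emit:
servo_tool(plan=[[0,0,-0.02,0,0,0],[0,0,-0.05,0,0,0],[0,0,-0.07,0,0,0],[0,0,-0.04,0,0,0],[0,0,0,0,0,0.6],[0,0,0,0,0,0.9],[0,0,0,0,0,0.9],[0,0,0,0,0,0.6],[0,0,0,0,0,0.27],[0,0,0,0,0,0]])

```text
time_s: 13.25
eef_pos: [506.4, 198.9, 103.5]
orientation: [[0.994, 0.109, -0.001], [0.109, -0.994, 0.0], [-0.001, -0.0, -1.0]]
contact_force: [-0.2, 0.2, -1.8]
width: 15.8
finger_force: 30.0
```

Emit:
servo_tool(plan=[[-0.0041,0.04,0,0,0,0],[-0.0041,0.07,0,0,0,0],[-0.0041,0.08,0,0,0,0],[-0.0041,0.08,0,0,0,0],[-0.0041,0.08,0,0,0,0],[-0.0041,0.08,0,0,0,0],[-0.0041,0.07,0,0,0,0],[-0.0043,0.0525,0,0,0,0],[0,0,0,0,0,0],[0,0,0,0,0,0],[0,0,0,0,0,0]])

```text
time_s: 14.35
eef_pos: [523.0, -132.1, 103.3]
orientation: [[0.994, 0.11, -0.001], [0.11, -0.994, 0.001], [-0.001, -0.001, -1.0]]
contact_force: [-1.0, -0.4, -2.0]
width: 16.3
finger_force: 30.0
```

```bash
cat > held.py <<'E'
from meas import *
import sys
def held(xy,z,verbose=1):
    ctrl.snapshot("top");ctrl.snapshot("side")
    best={}
    for n in("top","side"):
        q=proj(n,[*xy,z])[0];L=masks(n,["mandrel_l","mandrel_xs"],.2)
        L=[(np.hypot(*(np.array(d["extent"][:2])+np.array(d["extent"][2:])/2-q)),d) for d in L]
        L=[x for x in L if x[0]<25]
        if L:best[n]=min(L,key=lambda x:x[0])[1];print(n,round(min(x[0] for x in L),1),best[n]["extent"],round(best[n]["conf"],2))
        else:print(n,"none")
    if len(best)<2:return
    n1,d1,P1=plane("top",best["top"]["mask"]);n2,d2,P2=plane("side",best["side"]["mask"])
    w=np.cross(n1,n2);w/=np.linalg.norm(w);w*=np.sign(w[0])
    p=np.linalg.solve(np.array([n1,n2,w]),[d1,d2,w@[*xy,z]]);o=[]
    for n,P in(("top",P1),("side",P2)):
        q=proj(n,np.array([p,p+w*10]));e=(q[1]-q[0])/10;s=(P-q[0])@e/(e@e);o+=[s.min(),s.max()]
    print("p",p.round(1),"ends",np.round(o),"yaw",np.degrees(np.arctan2(w[1],w[0])).round(1),"pitch",np.degrees(np.arcsin(w[2])).round(1))
if __name__=="__main__":held((float(sys.argv[1]),float(sys.argv[2])),float(sys.argv[3]))
E
python3 held.py 528 -132 147
python3 - <<'E'
from h import *
crop("top","t5a.png",325,130,130,120,3);crop("side","t5b.png",240,130,130,120,3)
cv2.imwrite("pics/t5.png",np.hstack([cv2.imread("pics/t5a.png"),cv2.imread("pics/t5b.png")]))
E
```

```text
top 2.3 [410.8, 164.2, 10.0, 79.4] 0.48
side 5.0 [283.5, 142.5, 79.6, 9.1] 0.87
p [ 527.8 -130.3  143.9] ends [ -83.   97. -121.   98.] yaw 4.2 pitch -0.9
```

View pics/t5.png

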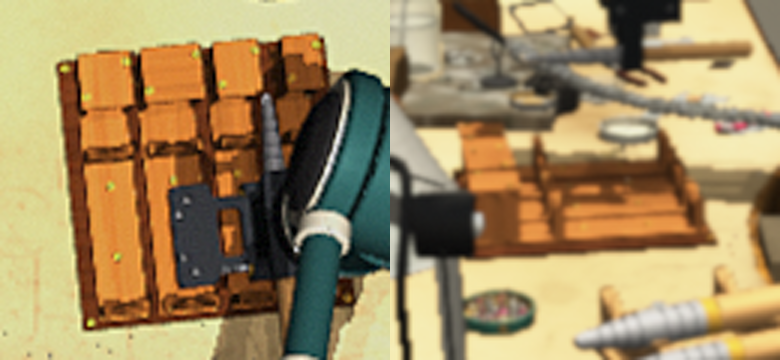

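Emit:
servo_tool(plan=[[0.0015,0.0025,0.03,0,0,0],[0,0,0.05,0,0,0],[0,0,0.05,0,0,0],[0,0,0.02,0,0,0],[0,0,0,0,0,0],[0,0,0,0,0,0]])

```text
time_s: 15.35
eef_pos: [525.1, -134.6, 14.2]
orientation: [[0.994, 0.109, 0.001], [0.109, -0.994, -0.0], [0.001, 0.0, -1.0]]
contact_force: [-1.0, -0.6, -1.8]
width: 16.3
finger_force: 30.0
```

Emit:
servo_tool(plan=[[0,0,0.01,0,0,0],[0,0,0.005,0,0,0],[0,0,0.005,0,0,0],[0,0,0,0,0,0],[0,0,0,0,0,0]])

```text
time_s: 15.85
eef_pos: [525.0, -134.4, 2.1]
orientation: [[0.994, 0.109, 0.001], [0.109, -0.994, 0.0], [0.001, 0.0, -1.0]]
contact_force: [0.2, 1.6, 0.4]
width: 15.8
finger_force: 30.0
```

Emit:
servo_tool(plan=[[0,-0.0022,0.005,0,0,0],[0,0,0.003,0,0,0],[0,0,0,0,0,0]])

```text
time_s: 16.15
eef_pos: [525.5, -132.1, -0.8]
orientation: [[0.994, 0.108, 0.001], [0.108, -0.994, 0.002], [0.002, -0.001, -1.0]]
contact_force: [-4.0, 7.0, 15.7]
width: 15.6
finger_force: 30.0
```

Emit:
servo_tool(plan=[[0,0,0.003,0,0,0],[0,0,0.003,0,0,0],[0,0,0,0,0,0]])

```text
time_s: 16.45
eef_pos: [525.6, -131.4, -2.5]
orientation: [[0.994, 0.109, 0.001], [0.109, -0.994, 0.002], [0.002, -0.002, -1.0]]
contact_force: [-9.3, 11.3, 30.5]
width: 15.9
finger_force: 30.0
```

Emit:
servo_tool(plan=[[0,-0.006,-0.01,0,0,0],[0,0,0,0,0,0],[0,0,0,0,0,0]])

```text
time_s: 16.75
eef_pos: [524.3, -130.0, -0.8]
orientation: [[0.994, 0.11, 0.001], [0.11, -0.994, -0.001], [0.001, 0.001, -1.0]]
contact_force: [0.7, -0.7, 1.8]
width: 16.0
finger_force: 30.0
```

Emit:
servo_tool(plan=[[0,0,0.005,0,0,0],[0,0,0.004,0,0,0],[0,0,0,0,0,0]])

```text
time_s: 17.05
eef_pos: [525.1, -131.3, -3.0]
orientation: [[0.994, 0.109, 0.001], [0.109, -0.994, -0.002], [0.001, 0.002, -1.0]]
contact_force: [-9.8, -1.5, 26.6]
width: 16.0
finger_force: 30.0
```

```bash
python3 held.py 528 -131 37; python3 -c "
from station import ctrl
o=ctrl.get_obs();print(o['moment'],o['contact_force'],o['eef_pos'])"
```

```text
top none
side 8.0 [292.3, 178.0, 67.7, 7.6] 0.74
[-0.24742518  1.43063163  0.08784272] [-9.58528086 -1.16403686 25.82472606] [ 525.05604361 -131.23421405   -2.99476998]
```

```bash
cat > sidechk.py <<'E'
from meas import *
import sys
# for a bar in cradle: fit side-view axis height, given lateral position (cradle name), print z at x=-90 and x=+30 (bar coords)
CR={"m":(561.8,-20.4),"l":(567.7,-74.0),"s":(573.5,-127.7),"xs":(579.3,-181.4)}
a=np.radians(6.2);W=np.array([np.cos(a),np.sin(a)]);V=np.array([-W[1],W[0]])
def side(nm,dy=0,sh=-45):
    ctrl.snapshot("side");L=masks("side",["mandrel_l","mandrel_xs"],.2)
    X=np.array(CR[nm])+V*dy
    q=proj("side",[*(X+W*(sh-12)),36])[0]
    L=sorted(L,key=lambda d:np.hypot(*(np.array(d["extent"][:2])+np.array(d["extent"][2:])/2-q)));d=L[0]
    v,u=np.nonzero(d["mask"]);P=np.c_[u,v].astype(np.float32);print(d["extent"],round(d["conf"],2),"expected centre",q.round(1))
    vx,vy,x0,y0=cv2.fitLine(P,cv2.DIST_HUBER,0,.01,.01).ravel()
    for s in(-120,-90,-40,0,40,60):
        g=[proj("side",[*(X+W*s),z])[0] for z in(20,60)]
        f=lambda p:(p[1]-y0)-(p[0]-x0)*vy/vx
        z=20-40*f(g[0])/(f(g[1])-f(g[0]));print("x",s,"z",round(z,1),end="; ")
    q=[proj("side",[*(X+W*s),36])[0][0] for s in(-150,100)]
    print("ends x:",[round(float(-150+250*(c-q[0])/(q[1]-q[0])),1) for c in(u.max()+.5,u.min()-.5)])
if __name__=="__main__":side(sys.argv[1],*map(float,sys.argv[2:]))
E
python3 sidechk.py s 0 -45;python3 sidechk.py s 2 -45
```

```text
[295.5, 174.0, 64.6, 13.1] 0.57 expected centre [321.9 182.3]
x -120 z 41.3; x -90 z 39.9; x -40 z 37.6; x 0 z 35.8; x 40 z 34.0; x 60 z 33.1; ends x: [-165.3, 20.9]
[285.1, 172.7, 77.2, 14.5] 0.84 expected centre [322.  182.5]
x -120 z 42.1; x -90 z 40.8; x -40 z 38.8; x 0 z 37.1; x 40 z 35.5; x 60 z 34.6; ends x: [-170.8, 51.1]
```

Emit:
servo_tool(plan=[[0,0,-0.004,0,0,0],[0,0,0,0,0,0],[0,0,0,0,0,0],[0,0,0,0,0,0]], claw=0.29)

```text
time_s: 18.05
eef_pos: [523.1, -129.3, -4.9]
orientation: [[0.994, 0.109, -0.002], [0.109, -0.994, 0.001], [-0.002, -0.001, -1.0]]
contact_force: [-0.3, -0.2, -0.4]
width: 25.5
finger_force: 0.0
```

```bash
python3 sidechk.py s 0 -45;python3 sidechk.py s 0 -45
```

```text
[285.5, 175.3, 77.6, 11.9] 0.8 expected centre [321.9 182.3]
x -120 z 41.7; x -90 z 40.5; x -40 z 38.6; x 0 z 37.1; x 40 z 35.6; x 60 z 34.8; ends x: [-171.3, 50.9]
[285.2, 171.7, 75.6, 16.5] 0.7 expected centre [321.9 182.3]
x -120 z 40.8; x -90 z 39.9; x -40 z 38.3; x 0 z 37.1; x 40 z 35.9; x 60 z 35.2; ends x: [-171.3, 47.9]
```

Emit:
servo_tool(plan=[[0,0,0,0,0,0],[0,0,0,0,0,0],[0,0,0,0,0,0],[0,0,0,0,0,0]], claw=0, force=20)

```text
time_s: 18.75
eef_pos: [524.4, -130.8, -3.5]
orientation: [[0.994, 0.109, 0.001], [0.109, -0.994, -0.002], [0.001, 0.002, -1.0]]
contact_force: [-0.4, -5.0, 1.0]
width: 16.6
finger_force: 20.0
```

Emit:
servo_tool(plan=[[0,0.002,-0.001,0,0,0],[0.01,0,0,0,0,0],[0.015,0,0,0,0,0],[0.015,0,0,0,0,0],[0.015,0,0,0,0,0],[0.01,0,0,0,0,0],[0.01,0,0,0,0,0],[0,0,0,0,0,0],[0,0,0,0,0,0]])

```text
time_s: 19.65
eef_pos: [570.6, -125.9, -2.4]
orientation: [[0.994, 0.109, 0.002], [0.109, -0.994, -0.0], [0.002, 0.001, -1.0]]
contact_force: [-2.4, -3.6, 4.3]
width: 16.3
finger_force: 20.0
```

```bash
python3 sidechk.py s 0 0;python3 sidechk.py s 0 0
```

```text
[281.0, 176.8, 65.5, 9.7] 0.62 expected centre [306.9 183. ]
x -120 z 40.6; x -90 z 40.6; x -40 z 40.7; x 0 z 40.8; x 40 z 40.9; x 60 z 40.9; ends x: [-126.2, 62.9]
[281.1, 176.6, 62.1, 10.2] 0.75 expected centre [306.9 183. ]
x -120 z 40.3; x -90 z 40.3; x -40 z 40.4; x 0 z 40.4; x 40 z 40.4; x 60 z 40.5; ends x: [-120.2, 62.9]
```

Emit:
servo_tool(plan=[[0,0,0,0,0,0],[0,0,0,0,0,0],[0,0,0,0,0,0],[0,0,-0.02,0,0,0],[0,0,-0.06,0,0,0],[0,0,-0.08,0,0,0],[-0.04,-0.06,-0.02,0,0,0],[-0.04,-0.06,0,0,0,0],[-0.04,-0.06,0,0,0,0],[-0.01,-0.08,0,0,0,0],[0,-0.08,0,0,0,0],[0,-0.08,0,0,0,0]], claw=0.3)

```text
time_s: 21.15
eef_pos: [463.3, 117.8, 105.9]
orientation: [[0.994, 0.108, 0.002], [0.108, -0.994, 0.001], [0.002, -0.0, -1.0]]
contact_force: [0.5, 0.7, -0.7]
width: 26.2
finger_force: 0.0
```

```bash
cat > topchk.py <<'E'
from rect import *
import sys
from sidechk import CR,W,V
def top(nm,z=36,save=None):
    im=ctrl.snapshot("top");d=[]
    from meas import masks
    q=proj("top",[*(np.array(CR[nm])-W*30),36])[0]
    L=sorted(masks("top",["mandrel_l","mandrel_xs"],.2),key=lambda d:np.hypot(*(np.array(d["extent"][:2])+np.array(d["extent"][2:])/2-q)))[0]
    v,u=np.nonzero(L["mask"]);P=unproj("top",np.c_[u,v],36)[:,:2]-np.array(CR[nm])
    x=P@W;y=P@V;print(nm,"conf",round(L["conf"],2),"x range",np.round([x.min(),x.max()],1),"y at ends",y[x<x.min()+25].mean().round(1),y[x>x.max()-25].mean().round(1),"width",round(len(u)*(x.max()-x.min()+2.4)**-1*5.8,1))
    if save:
        r,_,_=rect(im,(575,-100),np.radians(6.2),36,(-150,130),(-125,125),2.1);cv2.imwrite("pics/"+save,r)
if __name__=="__main__":top(sys.argv[1],save=sys.argv[2] if len(sys.argv)>2 else None)
E
python3 topchk.py s c1.png
```

```text
s conf 0.95 x range [-124.8   70.5] y at ends 0.2 0.6 width 17.1
```

View pics/c1.png

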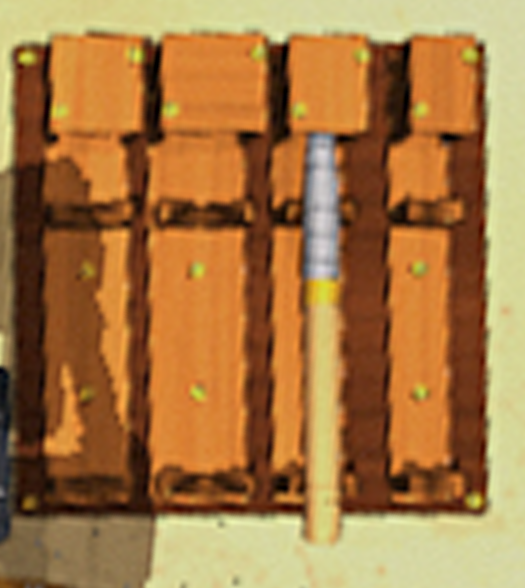

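Emit:
servo_tool(plan=[[0,0,0,0,0,-0.6],[0,0,0,0,0,-0.9],[0,0,0,0,0,-0.9],[0,0,0,0,0,-0.6],[0,0,0,0,0,-0.27],[0.0366,-0.0624,0,0,0,0],[0.0366,-0.0624,0,0,0,0],[0.0366,-0.0624,0,0,0,0],[0,0,0.04,0,0,0],[0,0,0,0,0,0],[0,0,0,0,0,0]], claw=0.46)

```text
time_s: 22.4
eef_pos: [483.7, 243.4, 80.1]
orientation: [[0.932, 0.361, -0.002], [0.361, -0.932, -0.001], [-0.003, 0.0, -1.0]]
contact_force: [0.4, -0.3, 0.1]
width: 40.4
finger_force: 0.0
```

Emit:
servo_tool(plan=[[0.002,-0.004,0.04,0,0,0],[0,0,0.04,0,0,0],[0,0,0.025,0,0,0],[0,0,0.015,0,0,0],[0,0,0.01,0,0,0],[0,0,0,0,0,0]])

```text
time_s: 23.0
eef_pos: [484.6, 247.0, 2.5]
orientation: [[0.932, 0.362, -0.001], [0.362, -0.932, -0.0], [-0.001, 0.0, -1.0]]
contact_force: [-0.2, -0.1, -0.5]
width: 40.6
finger_force: 0.0
```

Emit:
servo_tool(plan=[[0,0,0,0,0,0],[0,0,0,0,0,0],[0,0,0,0,0,0],[0,0,0,0,0,0],[0,0,0,0,0,0]], claw=0, force=35)

```text
time_s: 23.5
eef_pos: [485.6, 247.7, 3.6]
orientation: [[0.932, 0.362, 0.002], [0.362, -0.932, 0.001], [0.002, 0.0, -1.0]]
contact_force: [-0.5, -0.7, 4.4]
width: 28.0
finger_force: 35.0
```

Emit:
servo_tool(plan=[[0,0,-0.02,0,0,0],[0,0,-0.05,0,0,0],[0,0,-0.07,0,0,0],[0,0,-0.04,0,0,0],[0,0,0,0,0,0.6],[0,0,0,0,0,0.9],[0,0,0,0,0,0.9],[0,0,0,0,0,0.6],[0,0,0,0,0,0.27],[0,0,0,0,0,0]])

```text
time_s: 24.5
eef_pos: [484.0, 247.2, 110.3]
orientation: [[0.994, 0.109, -0.001], [0.109, -0.994, -0.0], [-0.001, 0.0, -1.0]]
contact_force: [0.7, -0.0, -3.6]
width: 28.4
finger_force: 35.0
```

Emit:
servo_tool(plan=[[-0.0003,0.04,0,0,0,0],[-0.0003,0.07,0,0,0,0],[-0.0003,0.08,0,0,0,0],[-0.0003,0.08,0,0,0,0],[-0.0003,0.08,0,0,0,0],[-0.0003,0.08,0,0,0,0],[-0.0003,0.07,0,0,0,0],[-0.0004,0.045,0,0,0,0],[0,0,0.03,0,0,0],[0,0,0.05,0,0,0],[0,0,0,0,0,0],[0,0,0,0,0,0]])

```text
time_s: 25.7
eef_pos: [517.8, -77.6, 62.2]
orientation: [[0.994, 0.109, -0.003], [0.11, -0.994, 0.001], [-0.002, -0.001, -1.0]]
contact_force: [0.6, -0.4, -3.8]
width: 28.6
finger_force: 35.0
```

Emit:
servo_tool(plan=[[0.0025,0,0.04,0,0,0],[0,0,0.03,0,0,0],[0,0,0.02,0,0,0],[0,0,0,0,0,0],[0,0,0,0,0,0]])

```text
time_s: 26.2
eef_pos: [521.1, -77.6, 9.6]
orientation: [[0.994, 0.11, 0.001], [0.11, -0.994, -0.0], [0.001, 0.0, -1.0]]
contact_force: [0.6, 0.7, -3.0]
width: 28.0
finger_force: 35.0
```

Emit:
servo_tool(plan=[[0,0,0.006,0,0,0],[0,0,0.004,0,0,0],[0,0,0,0,0,0],[0,0,0,0,0,0]])

```text
time_s: 26.6
eef_pos: [520.4, -77.7, 2.9]
orientation: [[0.994, 0.109, 0.0], [0.109, -0.994, -0.0], [0.0, 0.0, -1.0]]
contact_force: [-0.2, 0.2, -2.4]
width: 28.1
finger_force: 35.0
```

Emit:
servo_tool(plan=[[0,0,0.004,0,0,0],[0,0,0.003,0,0,0],[0,0,0,0,0,0],[0,0,0,0,0,0]])

```text
time_s: 27.0
eef_pos: [520.3, -77.6, -1.5]
orientation: [[0.994, 0.109, -0.0], [0.109, -0.994, 0.0], [-0.0, -0.0, -1.0]]
contact_force: [-0.2, 1.1, -0.7]
width: 27.9
finger_force: 35.0
```

Emit:
servo_tool(plan=[[0,0,0.003,0,0,0],[0,0,0,0,0,0]])

```text
time_s: 27.2
eef_pos: [520.7, -77.6, -3.0]
orientation: [[0.994, 0.109, 0.0], [0.109, -0.994, 0.0], [0.0, -0.0, -1.0]]
contact_force: [-0.3, 0.6, 1.2]
width: 28.5
finger_force: 35.0
```

Emit:
servo_tool(plan=[[0.01,0,0,0,0,0],[0.015,0,0,0,0,0],[0.015,0,0,0,0,0],[0.015,0,0,0,0,0],[0.01,0,0,0,0,0],[0.01,0,0,0,0,0],[0,0,0,0,0,0],[0,0,0,0,0,0]])

```text
time_s: 28.0
eef_pos: [561.6, -72.6, -2.8]
orientation: [[0.994, 0.109, -0.007], [0.109, -0.994, 0.001], [-0.007, -0.001, -1.0]]
contact_force: [-10.7, 1.3, 12.1]
width: 27.7
finger_force: 35.1
```

```bash
python3 sidechk.py l 0 0;python3 sidechk.py l 0 0
```

```text
[282.7, 181.6, 64.6, 12.5] 0.84 expected centre [309.4 189.3]
x -120 z 39.5; x -90 z 39.6; x -40 z 39.9; x 0 z 40.1; x 40 z 40.3; x 60 z 40.4; ends x: [-129.8, 61.8]
[284.2, 183.6, 64.3, 10.4] 0.7 expected centre [309.4 189.3]
x -120 z 39.8; x -90 z 39.8; x -40 z 39.7; x 0 z 39.7; x 40 z 39.7; x 60 z 39.7; ends x: [-129.8, 61.8]
```

Emit:
servo_tool(plan=[[0,0,-0.003,0,0,0],[0,0,0,0,0,0],[0,0,0,0,0,0]])

```text
time_s: 28.6
eef_pos: [565.5, -72.8, -1.7]
orientation: [[0.994, 0.109, 0.001], [0.109, -0.994, -0.0], [0.001, 0.0, -1.0]]
contact_force: [0.5, 0.6, -3.1]
width: 27.9
finger_force: 35.0
```

Emit:
servo_tool(plan=[[0,0,0,0,0,0],[0,0,0,0,0,0],[0,0,0,0,0,0],[0,0,-0.03,0,0,0],[0,0,-0.07,0,0,0],[0,0,-0.08,0,0,0],[-0.0109,-0.05,0,0,0,0],[-0.0109,-0.08,0,0,0,0],[-0.0109,-0.08,0,0,0,0],[-0.0109,-0.08,0,0,0,0],[-0.0109,-0.08,0,0,0,0],[-0.0109,-0.08,0,0,0,0]], claw=0.43)

```text
time_s: 29.8
eef_pos: [496.4, 193.1, 107.1]
orientation: [[0.994, 0.109, 0.002], [0.109, -0.994, 0.0], [0.002, -0.0, -1.0]]
contact_force: [1.8, 0.6, -0.0]
width: 37.9
finger_force: 0.0
```

Emit:
servo_tool(plan=[[-0.0109,-0.08,0,0,0,0],[-0.0109,-0.08,0,0,0,0],[0,-0.024,0,0,0,-0.4],[0,0,0,0,0,-0.9],[0,0,0,0,0,-0.9],[0,0,0,0,0,-0.8],[0,0,0,0,0,-0.27],[0,0,0.04,0,0,0],[0,0,0,0,0,0],[0,0,0,0,0,0]], claw=0.4)

```text
time_s: 30.8
eef_pos: [471.2, 298.9, 82.1]
orientation: [[0.932, 0.362, -0.001], [0.362, -0.932, -0.001], [-0.002, 0.0, -1.0]]
contact_force: [-0.3, -0.4, 1.3]
width: 35.3
finger_force: 0.0
```

```bash
python3 topchk.py l; python3 topchk.py s
```

```text
l conf 0.7 x range [-127.5   70.4] y at ends -0.3 0.8 width 26.2
s conf 0.94 x range [-124.8   70.2] y at ends -0.3 1.0 width 16.6
```

Emit:
servo_tool(plan=[[0.0023,0,0.04,0,0,0],[0,0,0.045,0,0,0],[0,0,0.03,0,0,0],[0,0,0.015,0,0,0],[0,0,0.009,0,0,0],[0,0,0,0,0,0]])

```text
time_s: 31.7
eef_pos: [472.9, 300.2, -0.9]
orientation: [[0.932, 0.362, -0.0], [0.362, -0.932, -0.0], [-0.0, 0.0, -1.0]]
contact_force: [1.4, 0.4, -0.1]
width: 35.3
finger_force: 0.0
```

Emit:
servo_tool(plan=[[0,0,0,0,0,0],[0,0,0,0,0,0],[0,0,0,0,0,0],[0,0,0,0,0,0],[0,0,0,0,0,0]], claw=0, force=35)

```text
time_s: 32.2
eef_pos: [473.8, 301.0, 0.2]
orientation: [[0.932, 0.362, 0.002], [0.362, -0.932, 0.001], [0.002, -0.001, -1.0]]
contact_force: [-0.8, 1.8, 4.4]
width: 22.1
finger_force: 35.0
```

Emit:
servo_tool(plan=[[0,0,-0.02,0,0,0],[0,0,-0.05,0,0,0],[0,0,-0.07,0,0,0],[0,0,-0.04,0,0,0],[0,0,0,0,0,0.6],[0,0,0,0,0,0.9],[0,0,0,0,0,0.9],[0,0,0,0,0,0.6],[0,0,0,0,0,0.27],[0,0,0,0,0,0]])

```text
time_s: 33.2
eef_pos: [472.5, 299.7, 106.9]
orientation: [[0.994, 0.109, -0.001], [0.109, -0.994, -0.001], [-0.001, 0.001, -1.0]]
contact_force: [-0.7, -0.6, -2.0]
width: 21.9
finger_force: 35.0
```

Emit:
servo_tool(plan=[[0.001,0.04,0,0,0,0],[0.001,0.07,0,0,0,0],[0.001,0.08,0,0,0,0],[0.001,0.08,0,0,0,0],[0.001,0.08,0,0,0,0],[0.001,0.08,0,0,0,0],[0.001,0.07,0,0,0,0],[0.0015,0.0443,0,0,0,0],[0,0,0.03,0,0,0],[0,0,0.05,0,0,0],[0,0,0,0,0,0],[0,0,0,0,0,0]])

```text
time_s: 34.4
eef_pos: [512.6, -23.9, 58.7]
orientation: [[0.994, 0.11, -0.002], [0.11, -0.994, 0.0], [-0.002, -0.0, -1.0]]
contact_force: [-0.3, -0.1, -1.2]
width: 21.8
finger_force: 35.0
```

Lower to about 5, then in small steps.

Emit:
servo_tool(plan=[[0,0,0.04,0,0,0],[0,0,0.03,0,0,0],[0,0,0.018,0,0,0],[0,0,0,0,0,0],[0,0,0,0,0,0]])

```text
time_s: 34.9
eef_pos: [514.4, -23.8, 7.3]
orientation: [[0.994, 0.11, 0.001], [0.11, -0.994, -0.0], [0.001, 0.0, -1.0]]
contact_force: [0.5, -0.6, -0.5]
width: 22.2
finger_force: 35.0
```

Emit:
servo_tool(plan=[[0,0,0.004,0,0,0],[0,0,0.003,0,0,0],[0,0,0,0,0,0],[0,0,0,0,0,0]])

```text
time_s: 35.3
eef_pos: [513.7, -23.9, 2.3]
orientation: [[0.994, 0.109, 0.0], [0.109, -0.994, -0.0], [0.0, 0.0, -1.0]]
contact_force: [-1.3, 0.3, -1.2]
width: 22.1
finger_force: 35.0
```

Emit:
servo_tool(plan=[[0,0,0.003,0,0,0],[0,0,0.002,0,0,0],[0,0,0,0,0,0]])

```text
time_s: 35.6
eef_pos: [513.7, -23.9, -0.8]
orientation: [[0.994, 0.109, 0.0], [0.109, -0.994, -0.0], [0.0, 0.0, -1.0]]
contact_force: [0.1, -0.5, 0.4]
width: 21.9
finger_force: 35.0
```

Emit:
servo_tool(plan=[[0,0,0.003,0,0,0],[0,0,0.001,0,0,0],[0,0,0,0,0,0]])

```text
time_s: 35.9
eef_pos: [514.0, -23.8, -2.2]
orientation: [[0.994, 0.109, 0.0], [0.109, -0.994, 0.0], [0.0, -0.0, -1.0]]
contact_force: [-2.0, 1.1, 7.5]
width: 21.9
finger_force: 35.0
```

```bash
python3 sidechk.py m 0 -45;python3 sidechk.py m 0 -45
```

```text
[286.3, 186.9, 82.5, 17.3] 0.62 expected centre [328.2 195.2]
x -120 z 41.3; x -90 z 40.0; x -40 z 37.8; x 0 z 36.0; x 40 z 34.3; x 60 z 33.4; ends x: [-171.4, 55.6]
[285.7, 188.0, 83.1, 17.0] 0.77 expected centre [328.2 195.2]
x -120 z 41.1; x -90 z 39.9; x -40 z 37.9; x 0 z 36.3; x 40 z 34.7; x 60 z 33.9; ends x: [-171.4, 55.6]
```

Emit:
servo_tool(plan=[[0,0,-0.003,0,0,0],[0.012,0,0,0,0,0],[0.015,0,0,0,0,0],[0.015,0,0,0,0,0],[0.015,0,0,0,0,0],[0.01,0,0,0,0,0],[0.011,0,0,0,0,0],[0,0,0,0,0,0],[0,0,0,0,0,0]])

```text
time_s: 37.1
eef_pos: [560.0, -18.5, -0.8]
orientation: [[0.994, 0.109, -0.002], [0.109, -0.994, 0.001], [-0.001, -0.001, -1.0]]
contact_force: [-5.4, 0.1, 9.1]
width: 21.8
finger_force: 35.0
```

```bash
python3 sidechk.py m 0 0;python3 sidechk.py m 0 0
```

```text
[283.5, 190.0, 69.0, 12.6] 0.73 expected centre [312.2 196. ]
x -120 z 40.7; x -90 z 40.6; x -40 z 40.4; x 0 z 40.3; x 40 z 40.2; x 60 z 40.1; ends x: [-126.6, 66.8]
[283.3, 189.8, 72.4, 11.4] 0.87 expected centre [312.2 196. ]
x -120 z 39.4; x -90 z 39.5; x -40 z 39.7; x 0 z 39.9; x 40 z 40.1; x 60 z 40.2; ends x: [-129.4, 72.4]
```

Emit:
servo_tool(plan=[[0.002,0,-0.002,0,0,0],[0,0,0,0,0,0],[0,0,0,0,0,0]])

```text
time_s: 37.7
eef_pos: [562.3, -18.5, -0.4]
orientation: [[0.994, 0.109, 0.001], [0.109, -0.994, 0.0], [0.001, -0.0, -1.0]]
contact_force: [0.5, 1.9, -1.1]
width: 21.9
finger_force: 35.0
```

Emit:
servo_tool(plan=[[0,0,0,0,0,0],[0,0,0,0,0,0],[0,0,0,0,0,0],[0,0,-0.03,0,0,0],[0,0,-0.07,0,0,0],[0,0,-0.08,0,0,0],[-0.0143,-0.05,0,0,0,0],[-0.0143,-0.08,0,0,0,0],[-0.0143,-0.08,0,0,0,0],[-0.0143,-0.08,0,0,0,0],[-0.0143,-0.08,0,0,0,0],[-0.0143,-0.08,0,0,0,0]], claw=0.37)

```text
time_s: 38.9
eef_pos: [480.0, 245.7, 108.0]
orientation: [[0.994, 0.109, 0.001], [0.109, -0.994, 0.0], [0.001, -0.0, -1.0]]
contact_force: [0.3, 0.3, 0.7]
width: 32.7
finger_force: 0.0
```

Emit:
servo_tool(plan=[[-0.0143,-0.08,0,0,0,0],[-0.0143,-0.08,0,0,0,0],[0,-0.021,0,0,0,-0.4],[0,0,0,0,0,-0.9],[0,0,0,0,0,-0.9],[0,0,0,0,0,-0.8],[0,0,0,0,0,-0.27],[0,0,0.04,0,0,0],[0,0,0,0,0,0],[0,0,0,0,0,0]], claw=0.3)

```text
time_s: 39.9
eef_pos: [451.3, 349.3, 83.2]
orientation: [[0.932, 0.362, -0.002], [0.362, -0.932, -0.001], [-0.002, 0.001, -1.0]]
contact_force: [-0.1, 0.4, 0.9]
width: 26.3
finger_force: 0.0
```

```bash
for n in m l s; do python3 topchk.py $n; done
```

```text
m conf 0.98 x range [-122.7   70.2] y at ends -0.2 1.0 width 21.1
l conf 0.64 x range [-127.7   70.4] y at ends -0.2 0.9 width 27.7
s conf 0.77 x range [-122.1   65.2] y at ends -0.0 0.9 width 12.2
```

Emit:
servo_tool(plan=[[0.003,0,0.045,0,0,0],[0,0,0.05,0,0,0],[0,0,0.03,0,0,0],[0,0,0.018,0,0,0],[0,0,0.01,0,0,0],[0,0,0,0,0,0]])

```text
time_s: 40.95
eef_pos: [453.3, 350.7, -8.4]
orientation: [[0.932, 0.362, -0.001], [0.362, -0.932, -0.0], [-0.001, 0.0, -1.0]]
contact_force: [0.3, 0.5, 0.0]
width: 26.4
finger_force: 0.0
```

Emit:
servo_tool(plan=[[0,0,0,0,0,0],[0,0,0,0,0,0],[0,0,0,0,0,0],[0,0,0,0,0,0],[0,0,0,0,0,0]], claw=0, force=30)

```text
time_s: 41.45
eef_pos: [454.4, 351.5, -7.0]
orientation: [[0.932, 0.362, 0.002], [0.362, -0.932, 0.001], [0.002, -0.001, -1.0]]
contact_force: [0.8, 0.4, 5.7]
width: 10.0
finger_force: 30.0
```

Emit:
servo_tool(plan=[[0,0,-0.02,0,0,0],[0,0,-0.05,0,0,0],[0,0,-0.07,0,0,0],[0,0,-0.05,0,0,0],[0,0,0,0,0,0.6],[0,0,0,0,0,0.9],[0,0,0,0,0,0.9],[0,0,0,0,0,0.6],[0,0,0,0,0,0.27],[0,0,0,0,0,0]])

```text
time_s: 42.45
eef_pos: [453.2, 350.7, 106.1]
orientation: [[0.994, 0.109, -0.0], [0.109, -0.994, -0.0], [-0.0, 0.0, -1.0]]
contact_force: [0.0, 0.4, -0.2]
width: 10.3
finger_force: 30.0
```

Emit:
servo_tool(plan=[[0.0026,0.05,0,0,0,0],[0.0026,0.08,0,0,0,0],[0.0026,0.08,0,0,0,0],[0.0026,0.08,0,0,0,0],[0.0026,0.08,0,0,0,0],[0.0026,0.08,0,0,0,0],[0.0026,0.08,0,0,0,0],[0.0026,0.08,0,0,0,0],[0.0026,0.08,0,0,0,0],[0.0026,0.08,0,0,0,0],[0.0026,0.07,0,0,0,0],[0.003,0.06,0,0,0,0]])

```text
time_s: 43.65
eef_pos: [531.1, -186.3, 106.2]
orientation: [[0.994, 0.109, 0.0], [0.109, -0.994, -0.0], [0.0, 0.0, -1.0]]
contact_force: [0.3, 1.0, -0.0]
width: 10.3
finger_force: 30.0
```

Emit:
servo_tool(plan=[[0,0,0.03,0,0,0],[0,0,0.05,0,0,0],[0,0,0,0,0,0],[0,0,0,0,0,0],[0,0,0,0,0,0]])

```text
time_s: 44.15
eef_pos: [532.1, -184.0, 59.3]
orientation: [[0.994, 0.11, 0.002], [0.11, -0.994, -0.001], [0.002, 0.001, -1.0]]
contact_force: [0.3, -0.1, 0.4]
width: 9.9
finger_force: 30.0
```

```bash
python3 held.py 535 -184 93
```

```text
top 4.3 [431.5, 163.2, 11.9, 88.6] 0.52
side 3.7 [280.2, 154.2, 74.3, 3.6] 0.57
p [ 535.1 -184.4   98.7] ends [-111.   84. -122.  102.] yaw 6.2 pitch -0.2
```

Emit:
servo_tool(plan=[[-0.002,0.001,0.04,0,0,0],[0,0,0.03,0,0,0],[0,0,0.018,0,0,0],[0,0,0,0,0,0],[0,0,0,0,0,0]])

```text
time_s: 44.95
eef_pos: [530.3, -184.7, 5.4]
orientation: [[0.994, 0.109, 0.0], [0.109, -0.994, -0.0], [0.0, 0.0, -1.0]]
contact_force: [-0.4, 0.1, -0.6]
width: 9.9
finger_force: 30.0
```

Emit:
servo_tool(plan=[[0,0,0.006,0,0,0],[0,0,0.004,0,0,0],[0,0,0,0,0,0],[0,0,0,0,0,0]])

```text
time_s: 45.35
eef_pos: [531.1, -184.9, 0.2]
orientation: [[0.994, 0.109, 0.002], [0.109, -0.994, -0.001], [0.002, 0.001, -1.0]]
contact_force: [0.0, 1.4, 4.2]
width: 10.1
finger_force: 30.0
```

Emit:
servo_tool(plan=[[0,0,0.002,0,0,0],[0,0,0.002,0,0,0],[0,0,0,0,0,0]])

```text
time_s: 45.65
eef_pos: [531.2, -184.9, -0.2]
orientation: [[0.994, 0.109, 0.002], [0.109, -0.994, -0.001], [0.002, 0.001, -1.0]]
contact_force: [-5.9, 3.1, 19.4]
width: 10.1
finger_force: 30.0
```

Emit:
servo_tool(plan=[[0,0,-0.004,0,0,0],[0,0,0,0,0,0]])

```text
time_s: 45.85
eef_pos: [531.0, -184.9, 0.1]
orientation: [[0.994, 0.109, 0.002], [0.109, -0.994, -0.001], [0.002, 0.001, -1.0]]
contact_force: [0.4, 0.9, 7.7]
width: 9.9
finger_force: 30.0
```

```bash
python3 sidechk.py xs 0 -45;python3 sidechk.py xs 0 -45
```

```text
[292.1, 172.0, 62.6, 2.4] 0.66 expected centre [319.1 176.4]
x -120 z 40.4; x -90 z 39.8; x -40 z 38.8; x 0 z 37.9; x 40 z 37.1; x 60 z 36.7; ends x: [-165.2, 27.2]
[293.0, 172.0, 58.2, 7.5] 0.49 expected centre [319.1 176.4]
x -120 z 41.0; x -90 z 40.2; x -40 z 38.8; x 0 z 37.8; x 40 z 36.7; x 60 z 36.2; ends x: [-158.9, 21.0]
```

Emit:
servo_tool(plan=[[0,0,-0.003,0,0,0],[0.01,0,0,0,0,0],[0.015,0,0,0,0,0],[0.015,0,0,0,0,0],[0.015,0,0,0,0,0],[0.01,0,0,0,0,0],[0.005,0,0,0,0,0],[0,0,0,0,0,0],[0,0,0,0,0,0]])

```text
time_s: 47.05
eef_pos: [573.1, -180.1, 1.2]
orientation: [[0.994, 0.109, 0.001], [0.109, -0.994, -0.0], [0.001, 0.0, -1.0]]
contact_force: [-0.5, -0.9, 3.5]
width: 9.7
finger_force: 30.0
```

```bash
python3 sidechk.py xs 0 0; python3 topchk.py xs
```

```text
[281.8, 172.6, 58.5, 5.2] 0.48 expected centre [304.6 177.1]
x -120 z 40.4; x -90 z 40.2; x -40 z 39.9; x 0 z 39.6; x 40 z 39.4; x 60 z 39.3; ends x: [-124.8, 58.3]
xs conf 0.55 x range [-84.8  60.3] y at ends -0.6 0.2 width 2.9
```

Emit:
servo_tool(plan=[[0,0,0,0,0,0],[0,0,0,0,0,0],[0,0,0,0,0,0],[0,0,-0.03,0,0,0],[0,0,-0.07,0,0,0],[0,0,-0.08,0,0,0],[-0.03,-0.06,0,0,0,0],[-0.03,-0.075,0,0,0,0],[-0.03,-0.075,0,0,0,0],[-0.03,-0.075,0,0,0,0],[-0.03,-0.075,0,0,0,0],[-0.03,-0.075,0,0,0,0]], claw=0.27)

```text
time_s: 48.55
eef_pos: [434.1, 68.9, 108.5]
orientation: [[0.994, 0.108, -0.001], [0.108, -0.994, 0.0], [-0.001, -0.0, -1.0]]
contact_force: [0.8, 0.1, 0.7]
width: 23.5
finger_force: 0.0
```

```bash
for n in xs m l s; do python3 topchk.py $n c2.png; python3 sidechk.py $n 0 0; done
```

```text
xs conf 0.68 x range [-124.6   62.8] y at ends -0.1 -0.0 width 7.8
[283.4, 173.7, 56.8, 1.5] 0.53 expected centre [304.6 177.1]
x -120 z 40.8; x -90 z 40.6; x -40 z 40.4; x 0 z 40.2; x 40 z 40.0; x 60 z 39.9; ends x: [-121.7, 49.0]
m conf 0.55 x range [-58.4  70.2] y at ends 0.2 0.1 width 22.8
[283.6, 191.2, 69.8, 10.6] 0.62 expected centre [312.2 196. ]
x -120 z 40.6; x -90 z 40.5; x -40 z 40.3; x 0 z 40.1; x 40 z 40.0; x 60 z 39.9; ends x: [-126.6, 66.8]
l conf 0.78 x range [-127.9   70.6] y at ends -0.2 1.0 width 26.9
[281.3, 183.9, 69.5, 6.3] 0.92 expected centre [309.4 189.3]
x -120 z 43.8; x -90 z 43.7; x -40 z 43.6; x 0 z 43.5; x 40 z 43.4; x 60 z 43.4; ends x: [-129.8, 64.7]
s conf 0.59 x range [-124.8   70.2] y at ends 0.1 0.9 width 15.9
[281.9, 176.7, 63.0, 10.6] 0.79 expected centre [306.9 183. ]
x -120 z 43.0; x -90 z 42.7; x -40 z 42.2; x 0 z 41.8; x 40 z 41.4; x 60 z 41.2; ends x: [-123.2, 65.9]
```

View pics/c2.png

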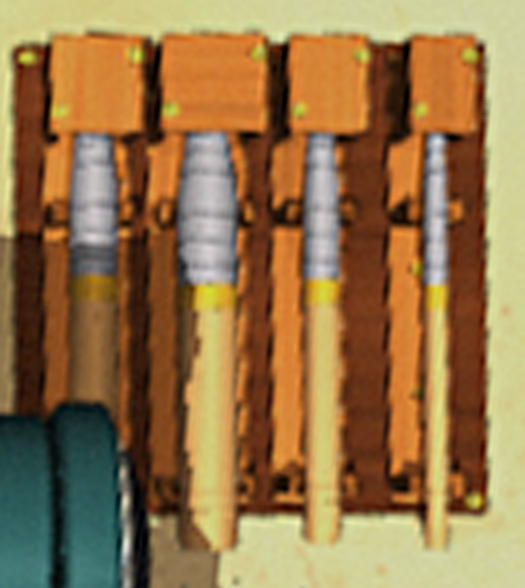

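Emit:
servo_tool(plan=[[0.0384,0.0517,0,0,0,0],[0.0384,0.0517,0,0,0,0],[0.0384,0.0517,0,0,0,0],[0.0384,0.0517,0,0,0,0],[0.0384,0.0517,0,0,0,0],[0,0,0,0,0,0],[0,0,0,0,0,0],[0,0,0.05,0,0,0],[0,0,0.03,0,0,0],[0,0,0,0,0,0],[0,0,0,0,0,0]], claw=0.45)

```text
time_s: 50.85
eef_pos: [566.3, -73.0, 60.8]
orientation: [[0.994, 0.11, -0.001], [0.11, -0.994, 0.0], [-0.001, -0.001, -1.0]]
contact_force: [0.2, 0.7, 0.8]
width: 39.5
finger_force: 0.0
```

Emit:
servo_tool(plan=[[0,0,0.04,0,0,0],[0,0,0.035,0,0,0],[0,0,0.02,0,0,0],[0,0,0.009,0,0,0],[0,0,0,0,0,0],[0,0,0,0,0,0]])

```text
time_s: 51.45
eef_pos: [568.3, -74.1, -0.4]
orientation: [[0.994, 0.109, 0.002], [0.109, -0.994, -0.0], [0.002, 0.0, -1.0]]
contact_force: [-0.1, 0.0, 0.3]
width: 39.6
finger_force: 0.0
```

Emit:
servo_tool(plan=[[0,0,0,0,0,0],[0,0,0,0,0,0],[0,0,0,0,0,0],[0,0,0,0,0,0]], claw=0, force=20)

```text
time_s: 51.85
eef_pos: [568.2, -72.0, -0.3]
orientation: [[0.994, 0.108, 0.001], [0.108, -0.994, 0.003], [0.002, -0.003, -1.0]]
contact_force: [-0.7, 8.8, 3.6]
width: 28.3
finger_force: 20.0
```

Emit:
servo_tool(plan=[[0,0,-0.001,0,0,0],[0.0025,0,0,0,0,0],[0.0025,0,0,0,0,0],[0,0,0,0,0,0],[0,0,0,0,0,0]])

```text
time_s: 52.35
eef_pos: [568.7, -71.8, -0.4]
orientation: [[0.994, 0.108, -0.003], [0.108, -0.994, 0.003], [-0.003, -0.003, -1.0]]
contact_force: [-5.6, 5.7, 5.1]
width: 28.7
finger_force: 20.0
```

Emit:
servo_tool(plan=[[0,-0.002,-0.0025,0,0,0],[0,0,0,0,0,0],[0,0,0,0,0,0],[0,0,0,0,0,0]])

```text
time_s: 52.75
eef_pos: [570.3, -72.6, 0.6]
orientation: [[0.994, 0.109, 0.0], [0.109, -0.994, 0.0], [0.0, -0.0, -1.0]]
contact_force: [-0.6, 1.9, -2.0]
width: 28.4
finger_force: 20.0
```

```bash
python3 sidechk.py l 0 0|tail -1
```

```text
x -120 z 44.6; x -90 z 44.2; x -40 z 43.7; x 0 z 43.2; x 40 z 42.8; x 60 z 42.6; ends x: [-124.0, 64.7]
```

Emit:
servo_tool(plan=[[0,0,0,0,0,0],[0,0,0,0,0,0],[0,0,0,0,0,0],[0,0,-0.03,0,0,0],[0,0,-0.07,0,0,0],[0,0,-0.08,0,0,0],[-0.03,-0.06,-0.03,0,0,0],[-0.03,-0.075,-0.03,0,0,0],[-0.03,-0.075,0,0,0,0],[-0.03,-0.075,0,0,0,0],[-0.02,-0.075,0,0,0,0],[0,0,0,0,0,0]], claw=0.43)

```text
time_s: 54.1
eef_pos: [461.9, 135.8, 144.4]
orientation: [[0.993, 0.115, 0.0], [0.115, -0.993, 0.002], [0.0, -0.002, -1.0]]
contact_force: [0.4, -0.7, -0.7]
width: 38.1
finger_force: 0.0
```

```bash
for n in xs m l s; do python3 topchk.py $n c3.png; done; python3 - <<'E'
from h import *
for n in("tin_teal_1","yellow_pot_1"):print(n,[d["extent"] for d in ctrl.outline_of("top",n)][:1])
crop("side","s6.png",240,150,150,100,5)
E
```

```text
xs conf 0.53 x range [-124.6   60.3] y at ends -0.5 0.4 width 8.8
m conf 0.79 x range [-122.5   67.9] y at ends 0.2 1.0 width 19.2
l conf 0.88 x range [-120.1   70.1] y at ends 54.8 54.7 width 21.3
s conf 0.58 x range [-125.    70.2] y at ends -0.7 0.8 width 16.1
tin_teal_1 [[285.0, 151.6, 24.6, 22.7]]
yellow_pot_1 [[192.6, 169.1, 21.2, 17.7]]
```

View pics/s6.png

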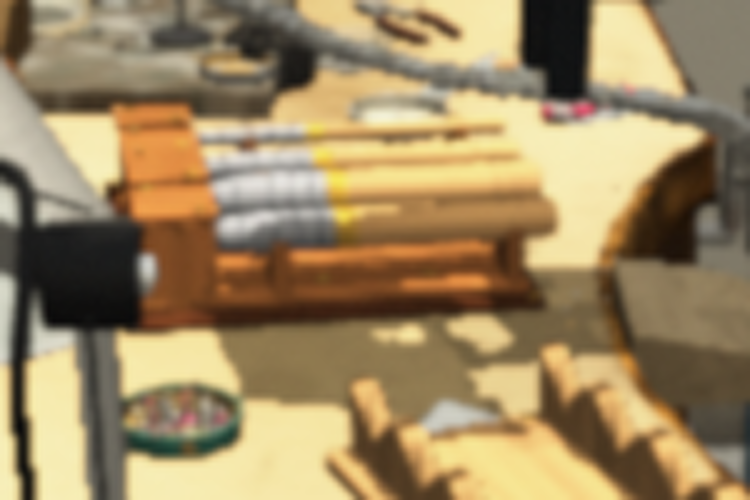

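```bash
python3 topchk.py l; python3 topchk.py l; python3 -c "
from station import ctrl
ctrl.sign_off()"
```

```text
l conf 0.55 x range [-125.2   70.4] y at ends 1.4 0.9 width 26.9
l conf 0.87 x range [-125.2   70.4] y at ends -0.0 1.2 width 29.8
the job is handed in; nothing more can be done
```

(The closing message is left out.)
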